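# Knock the hexagonal plate out of the fixture

### The job

With the mallet, drive the slanting sprung pin in front of the pocket that holds the hexagonal plate fully home, striking it squarely along its axis; this lifts the plate out of its pocket. Put the hexagonal plate in the wooden parts crate and stand the mallet upright on its head again on the rubber mat. Touch the pins only with the mallet, and leave the other pin, the round plate in its pocket, the tin, the angle offcut and the try square as they are.

Things in the scene. Friction and masses are not known exactly. Their poses are not given: they have to be found in the camera images.
- fixture: fixed dark steel fixture. Origin on the bench; x from its sloping front to its back, y left, z up. Flat-topped block x -10 to 66, y -75 to 75, top at z 50 mm, with two round pockets 50 mm across, 16 deep. A face slopes down 32 deg from (x -10, z 50) to (x -73, z 11), with a slanting pin before each pocket; a pin driven 16 mm in lifts the plate in the pocket behind it by 11 mm
- pocket_left (a point): centre of the mouth of the left (+y) pocket, level with the block's top; axes as the fixture
- pocket_right (a point): centre of the mouth of the right (-y) pocket, level with the block's top; axes as the fixture
- head_left (a point): left (+y) pin's round steel head, 24 mm across, 9 thick, on a 14 mm stem. This point: centre of its top (striking) face; z: along the pin's axis, out of the fixture, leaning 32 deg from vertical towards the fixture's front (-x). With the pin up it lies 36 mm out from the sloping face, at x -60, y 40, z 61 mm in the fixture's frame
- head_right (a point): right (-y) pin's round steel head, 24 mm across, 9 thick, on a 14 mm stem. This point: centre of its top (striking) face; z: along the pin's axis, out of the fixture, leaning 32 deg from vertical towards the fixture's front (-x). With the pin up it lies 36 mm out from the sloping face, at x -60, y -40, z 61 mm in the fixture's frame
- pin_left (a joint): left pin's travel: 0 up (as found), grows as it is driven in along its axis, 0.016 m fully home. Needs about 8 N; spring and friction: it stays where it is left
- pin_right (a joint): right pin's travel: 0 up (as found), grows as it is driven in along its axis, 0.016 m fully home. Needs about 8 N; spring and friction: it stays where it is left
- hex_plate: bright steel hexagonal plate, 42 mm across flats, 48.5 mm across corners, 16 mm thick, about 0.15 kg, lying in one of the pockets with its top flush with the block. Origin: centre of its underside; z up; flats face its +y and -y and every 60 deg from there
- round_plate: bright steel round plate, 47 mm across, 16 mm thick, lying flush in the other pocket; stays there. Origin: centre of its underside
- mallet: mallet, about 0.42 kg, standing on its head: an upright cylinder 47 mm across, 76 tall, white plastic faces, steel middle. Wooden handle 22 mm wide, 26 tall, level, its axis 38 mm above the lower face, reaching along -x from the head to x -148 mm. Origin: centre of the head's lower face; z: up the head, its striking axis. Centre of mass about 8 mm from the head's axis, towards the handle
- mat: fixed black rubber mat 170 x 170 mm, 4 mm thick, under the mallet. Origin: centre of its underside
- crate: fixed open wooden parts crate, outside 170 (x) x 200 (y) mm, 75 mm tall, walls and floor 6 mm, two finished plates lying in it. Origin: centre of its underside
- tin: loose metal tin 56 mm across, 85 mm tall, standing beside the fixture. Origin: centre of its underside
- offcut: loose dark steel angle offcut 70 mm long (x), 45 mm wide, 45 mm tall, beside the fixture. Origin: centre of its underside
- square: loose try square lying flat before the fixture: wooden stock 85 mm along y, 18 mm wide, 14 mm tall, steel blade 4 mm thick reaching 65 mm along -x from the stock at y 20 to 43 mm. Origin: centre of the stock's underside
Mind the look-alikes: they are no part of the job. Of the things like the mat, leave any that is orange; of the rest the smaller one is meant.

How it is judged:
By the outcome, as a careful person would: the job done as asked, in the order asked, and still so for the second after the job is handed in, with the robot touching nothing.
It also fails if it takes over 70 s, if anything falls off the work surface, if the arm or the gripper's body presses on something with over 40 N, if the wrist force passes 120 N, or if a joint passes its speed limit or range.

### The arm

A 7-joint arm with a two-finger parallel gripper is mounted at the origin on the work surface. World frame = base frame: x ahead of the robot, y to its left, z up, the work surface at z = 0. Lengths are in m, angles in degrees, forces in N, time in s.
With the tool pointing down it reaches from about 0.425 to 0.925 m from the base axis. Payload 6.8 kg.
Tool frame: the origin (TCP) lies between the finger pads; the fingertips stand 25 mm ahead of it and the grasp point (between the pads) lies 6 mm ahead of it; z points along the fingers, y is the direction in which the jaws open and shut (so a half turn about z gives the same grasp; the last joint's range is limited). The gripper opens to 88 mm and grips with 3 to 60 N. Pads are 20 mm wide; open, the fingers measure 115 mm over their backs; the gripper's body (75 mm by 178 mm) begins 61 mm behind the grasp point.
Start: joints at [69.666, 27.33, 1.283, 89.118, -0.659, 63.558, -4.761], TCP at [0.165, -0.655, 0.248] pointing down, gripper open.
Joint ranges: [-169.35, 169.35], [-19.33, 120.38], [-80.79, 83.38], [13.8, 139.57], [-78.32, 258.32], [9.67, 109.79], [-169.56, 169.56]. Speed limits (degrees/s): [136.94, 136.94, 180, 180, 180, 180, 180].

### API

Orientations are given as a 3x3 rotation matrix whose columns are the frame's x, y, z axes.
In Python, from station import robot, camera gives the robot as it stands.
- The arm moves only by the tool carry_out, never from a script. Its argument "series" is one flat list of numbers, 7 for each row, row after row: the shift along the tool's x, y, z in m, then the turn, a rotation vector about the tool's x, y, z in degrees, then the opening in per cent of the stroke, from 0 (shut) to 100 (fully open). In form: [x, y, z, wx, wy, wz, hand, x, y, z, wx, wy, wz, hand, ...]. A call has 1 to 20 rows; each row shifts and turns the pose as measured when the row begins, along the tool's axes as they then stand; what a row does not reach is not made up. A row lasts 1/12 s, in which the tool goes at most 41.7 mm and 7.16 degrees, less where a joint would pass 70% of its speed; a pose out of reach is approached as far as the arm can. A call with a gripper value outside its range is refused whole. The fingers move at their own pace and stop on an object; the grip force is fixed at half the most. Time passes only in rows, so rows that do not move let the fingers close. It gives the time, the measured TCP pose, the force and the opening at its end, in the units of the state.
- robot.get_obs(): the state, without advancing time (a new reading comes with each control period).
- camera(name): name is "scene" or "top"; returns a dict with "img" (384x512x3 uint8, blue, green, red), "intrinsics" (3x3 intrinsics, pixels), "extrinsics" (4x4, takes a point from world to camera coordinates). Camera axes: x right, y down, z forward; pixel columns grow to the right and rows downward; lengths in m; the calibration is good to about 2 mm. A picture is of the moment at which its call begins. There is no depth.
- robot.sign_off(): hands the job in, once; it reports no verdict.
The state is a dict: "time": time; "qpos": joint angles; "joint_vel": joint speeds; "tau": joint torques, N m; "tcp_pos": TCP position; "eef_rot": TCP orientation; "wrist_force": force on the tool from outside, world axes, zero at the start; "ft_torque": the same for the moment, N m; "width": finger opening in m.
Only numpy, scipy, OpenCV 4.12 (cv2) and the standard library are available. Lean on these libraries where they do the work, as an engineer would, in place of code of your own. Each camera call takes 0.05 s, during which the arm holds its last target.

## Working session

There is one attempt and no reset: what is moved stays moved. The work goes in short steps, Python scripts to look and compute and a tool call to move; the robot and the scene stay as the last step left them, time stands still between calls to the robot, and variables do not carry over. Pictures are saved under pics/ and viewed, and the job is handed in when it is done.

Besides the shell and the picture viewer there is one more tool, called after "Emit:" as name(argument=value, ...) on one line, values as JSON. carry_out: Moves the arm, as the interface text tells. Its arguments: {"type":"object","properties":{"series":{"type":"array"}},"required":["series"]}

```bash
ls; mkdir -p pics; python3 - <<'E'
from station import robot,camera
import cv2,numpy as np
o=robot.get_obs();print({k:np.round(v,3).tolist() for k,v in o.items()})
for n in("scene","top"):
    c=camera(n);cv2.imwrite(f"pics/{n}0.png",c["img"]);np.savez(f"{n}0.npz",**c);print(n,c["intrinsics"].round(1).tolist(),c["extrinsics"].round(3).tolist())
E
```

```text
pics
{'time': 0.0, 'qpos': [69.667, 27.373, 1.278, 89.179, -0.659, 63.556, -4.762], 'joint_vel': [0.089, 0.046, 0.036, 0.035, -0.064, -0.065, 0.012], 'tau': [-0.001, -58.286, 1.534, -27.26, -0.054, 0.017, 0.0], 'tcp_pos': [0.165, -0.654, 0.247], 'eef_rot': [[0.97, 0.244, -0.001], [0.244, -0.97, 0.002], [-0.0, -0.002, -1.0]], 'wrist_force': [1.5, -0.238, 0.044], 'ft_torque': [-0.059, -0.017, 0.015], 'width': 0.088}
scene [[450.7, 0.0, 257.7], [0.0, 450.7, 193.2], [0.0, 0.0, 1.0]] [[0.167, 0.986, 0.015, -0.074], [0.583, -0.087, -0.808, -0.195], [-0.795, 0.144, -0.59, 1.569], [0.0, 0.0, 0.0, 1.0]]
top [[471.6, 0.0, 249.6], [0.0, 471.6, 192.1], [0.0, 0.0, 1.0]] [[0.008, -1.0, 0.005, -0.014], [-0.995, -0.009, -0.098, 0.47], [0.098, -0.004, -0.995, 1.374], [0.0, 0.0, 0.0, 1.0]]
```

View pics/scene0.png

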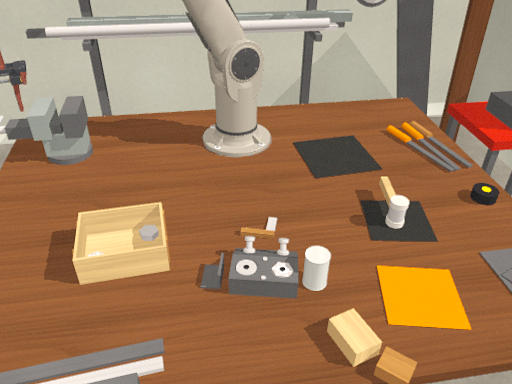

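View pics/top0.png

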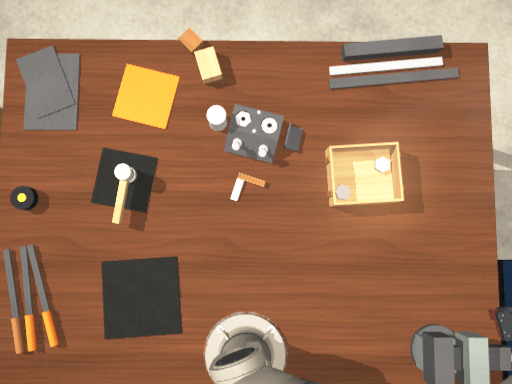

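```bash
python3 - <<'E'
import cv2,numpy as np
t=cv2.imread("pics/top0.png");s=cv2.imread("pics/scene0.png")
a=cv2.resize(t[95:210,195:310],(600,600),interpolation=cv2.INTER_CUBIC)
cv2.imwrite("pics/topfix.png",a)
cv2.imwrite("pics/scfix.png",cv2.resize(s[210:310,190:340],(800,533),interpolation=cv2.INTER_CUBIC))
cv2.imwrite("pics/topmal.png",cv2.resize(t[140:240,80:180],(600,600),interpolation=cv2.INTER_CUBIC))
cv2.imwrite("pics/scmal.png",cv2.resize(s[165:250,350:450],(700,595),interpolation=cv2.INTER_CUBIC))
E
```

```text
(no output)
```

View pics/topfix.png

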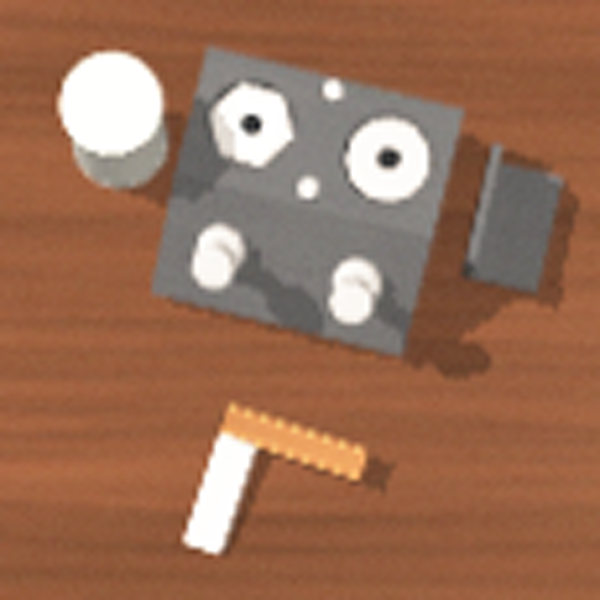

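View pics/scfix.png

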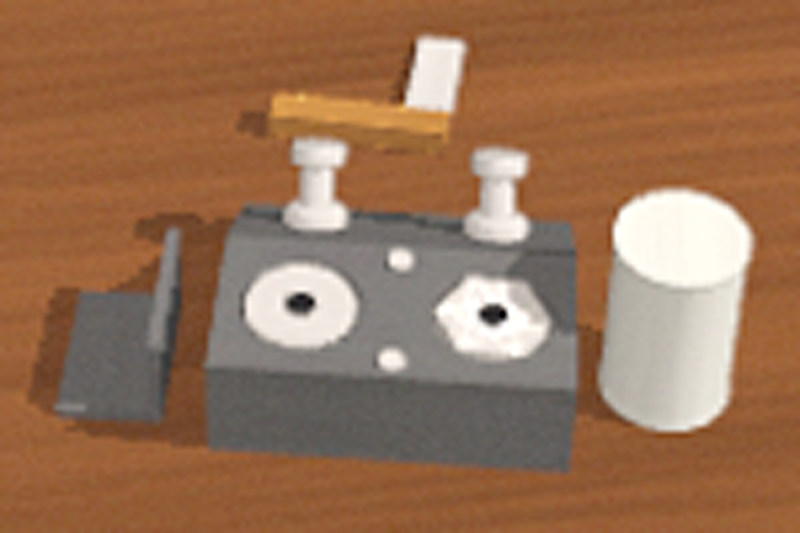

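View pics/topmal.png

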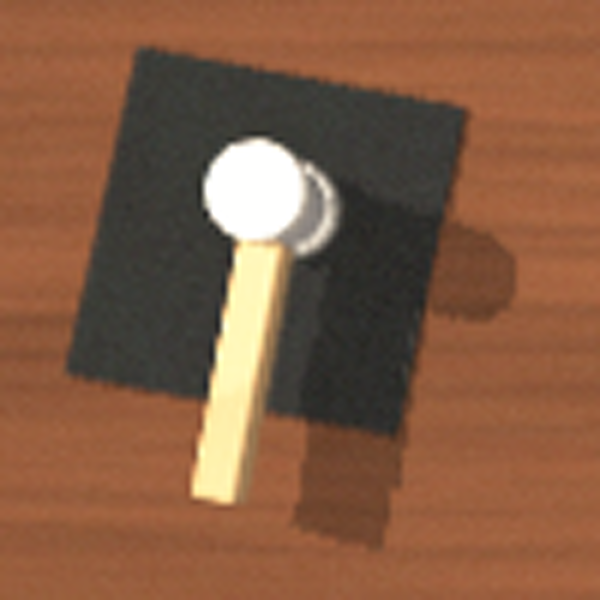

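View pics/scmal.png

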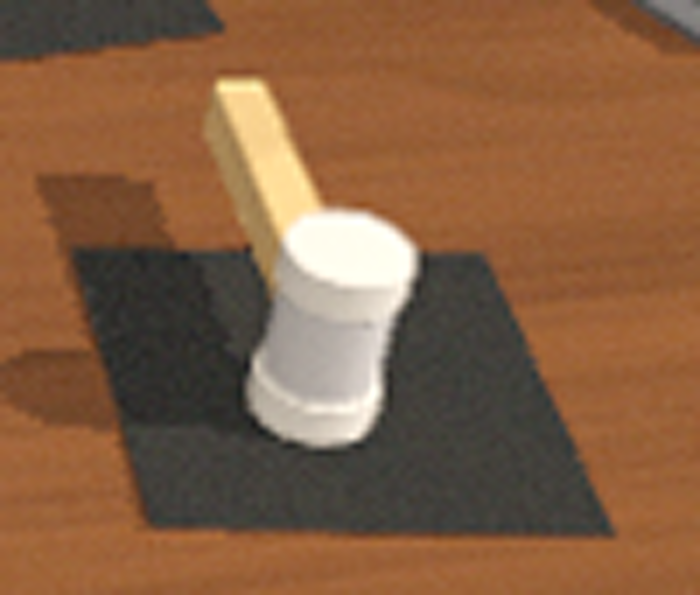

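```bash
cat > h.py <<'E'
import cv2,numpy as np
def ld(n):
    d=np.load(n+".npz");return d["img"],d["intrinsics"],d["extrinsics"]
def ray(K,E,uv,z):
    R,t=E[:3,:3],E[:3,3];c=-R.T@t
    d=R.T@np.linalg.inv(K)@np.array([uv[0],uv[1],1.]);return c+d*(z-c[2])/d[2]
def proj(K,E,p):
    q=E[:3,:3]@p+E[:3,3];q=K@q;return q[:2]/q[2]
def tri(v1,v2):
    A=[];b=[]
    for (K,E,uv) in (v1,v2):
        R,t=E[:3,:3],E[:3,3];c=-R.T@t
        d=R.T@np.linalg.inv(K)@np.array([uv[0],uv[1],1.]);d/=np.linalg.norm(d)
        P=np.eye(3)-np.outer(d,d);A.append(P);b.append(P@c)
    return np.linalg.lstsq(np.vstack(A),np.hstack(b),rcond=None)[0]
def blobs(m,roi,amin=4):
    x0,y0,x1,y1=roi;s=m[y0:y1,x0:x1].astype(np.uint8)
    n,l,st,c=cv2.connectedComponentsWithStats(s)
    return [(c[i]+[x0,y0],st[i,4],st[i,:4]+[x0,y0,0,0],l==i) for i in range(1,n) if st[i,4]>=amin]
E
python3 - <<'E'
from h import *
for n,rois in (("top0",[(225,100,285,165),(105,155,140,230),(325,140,405,208)]),("scene0",[(225,232,302,300),(375,175,412,232)])):
    im,K,E=ld(n);g=im.min(2)
    print(n)
    for r in rois:
        for c,a,b,_ in blobs(g>150,r,6): print(' white',c.round(1),a,b,'z50',ray(K,E,c,.05)[:2].round(4),'z80',ray(K,E,c,.08)[:2].round(4))
    hsv=cv2.cvtColor(im,cv2.COLOR_BGR2HSV)
    r=rois[0]
    for c,a,b,_ in blobs(g<40,r,3): print(' dark',c.round(1),a,b,'z50',ray(K,E,c,.05)[:2].round(4))
E
```

```text
top0
 white [225. 115.] 9 [225 111   1   9] z50 [0.6955 0.0644] z80 [0.6876 0.0629]
 white [242.8 118.4] 178 [235 111  17  16] z50 [0.6859 0.0117] z80 [0.6781 0.0113]
 white [258.4 111.8] 16 [257 110   4   5] z50 [ 0.7063 -0.034 ] z80 [ 0.6981 -0.0333]
 white [268.9 125.1] 196 [261 117  16  17] z50 [ 0.6663 -0.0652] z80 [ 0.659  -0.0638]
 white [253.5 130.5] 16 [252 129   4   4] z50 [ 0.6498 -0.02  ] z80 [ 0.6428 -0.0197]
 white [236.2 143.7] 98 [232 138  10  13] z50 [0.6099 0.0305] z80 [0.6038 0.0297]
 white [262.4 150.1] 101 [258 144  10  13] z50 [ 0.5914 -0.0465] z80 [ 0.5857 -0.0455]
 white [120.9 186.9] 537 [112 163  24  60] z50 [0.4795 0.3638] z80 [0.4763 0.3557]
 white [368.3 179.6] 2206 [330 142  74  63] z50 [ 0.5071 -0.356 ] z80 [ 0.5033 -0.3482]
scene0
 white [249.2 244.4] 139 [244 236  11  17] z50 [ 0.601 -0.048] z80 [ 0.6332 -0.0531]
 white [283.1 246.7] 146 [277 238  12  18] z50 [0.6209 0.0288] z80 [0.6523 0.0205]
 white [264.8 258.2] 19 [263 256   5   5] z50 [ 0.6516 -0.02  ] z80 [ 0.6817 -0.0263]
 white [246.  266.9] 261 [236 259  21  17] z50 [ 0.6722 -0.0661] z80 [ 0.
[... 255 characters left out ...]
542]
 white [396.8 209.1] 560 [386 186  23  43] z50 [0.5263 0.352 ] z80 [0.5616 0.3302]
 dark [230.6 254.4] 5 [230 253   2   4] z50 [ 0.6278 -0.095 ]
 dark [229.7 259. ] 3 [229 258   2   3] z50 [ 0.6422 -0.0989]
 dark [228.7 264.5] 6 [228 263   2   4] z50 [ 0.659  -0.1031]
 dark [247.  265.7] 3 [246 265   3   2] z50 [ 0.6688 -0.0634]
 dark [282.6 268.4] 7 [281 268   4   2] z50 [0.6891 0.0129]
 dark [227. 273.] 8 [225 271   4   5] z50 [ 0.684  -0.1097]
 dark [299.8 273.5] 4 [299 273   3   2] z50 [0.7098 0.0467]
 dark [299.9 280.3] 13 [299 277   3   7] z50 [0.7293 0.0422]
 dark [226.7 278.3] 3 [226 278   2   2] z50 [ 0.6995 -0.1121]
 dark [226.7 288.3] 3 [226 288   2   2] z50 [ 0.7276 -0.1153]
```

```bash
cat >> h.py <<'E'
V={n:ld(n+"0") for n in("top","scene")}
E
python3 - <<'E'
from h import *
t,K,E=V["top"];s,Ks,Es=V["scene"]
# fixture from midpoints
mid=np.mean([[.7063,-.034],[.6498,-.020],[.7077,-.0343],[.6516,-.02],[.6663,-.0652],[.6859,.0117],[.6722,-.0661],[.692,.0109]],0)
yaw=np.radians(-14.3);X=np.array([np.cos(yaw),np.sin(yaw),0]);Y=np.array([-X[1],X[0],0]);Z=np.array([0,0,1.])
org=np.r_[mid,0]-.028*X;print("mid",mid,"org",org.round(4))
F=lambda x,y,z:org+(x*X+y*Y+z*Z)/1000
pts=[F(-60,40,61),F(-60,-40,61),F(28,40,50),F(28,-40,50)]+[F(a,b,50) for a in(-10,66) for b in (-75,75)]+[F(66,75,0),F(66,-75,0),F(-73,75,11),F(-73,-75,11)]
for n,roi,f in(("top",(195,95,310,210),5),("scene",(190,210,340,310),5)):
    im,k,e=V[n];x0,y0,x1,y1=roi
    o=cv2.resize(im[y0:y1,x0:x1],None,fx=f,fy=f,interpolation=cv2.INTER_CUBIC)
    for p in pts:
        q=(proj(k,e,p)-[x0,y0]+.5)*f-.5
        cv2.drawMarker(o,tuple(int(v) for v in q.round()),(0,0,255),cv2.MARKER_CROSS,14,1)
    # head rim circle
    zp=-np.sin(np.radians(32))*X+np.cos(np.radians(32))*Z;xp=np.cross(Y,zp)
    for h in pts[:2]:
        c=np.array([(proj(k,e,h+.012*(np.cos(a)*xp+np.sin(a)*Y))-[x0,y0]+.5)*f-.5 for a in np.linspace(0,6.28,30)])
        cv2.polylines(o,[c.round().astype(int)],True,(255,0,0),1)
    cv2.imwrite(f"pics/chk_{n}.png",o)
E
```

```text
mid [ 0.678975 -0.027125] org [ 0.6518 -0.0202  0.    ]
```

View pics/chk_top.png

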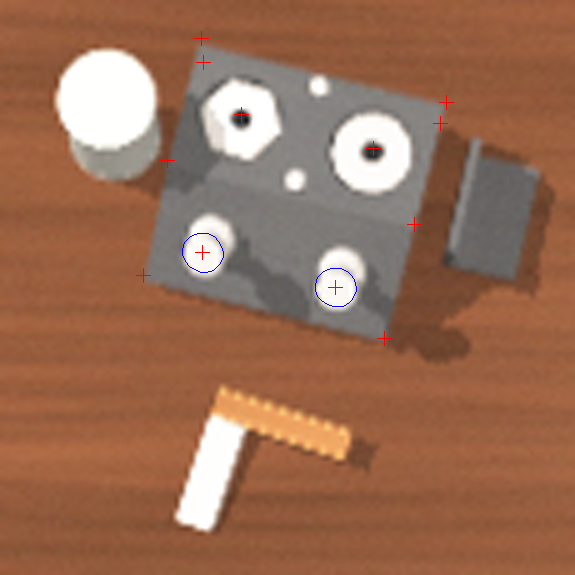

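View pics/chk_scene.png

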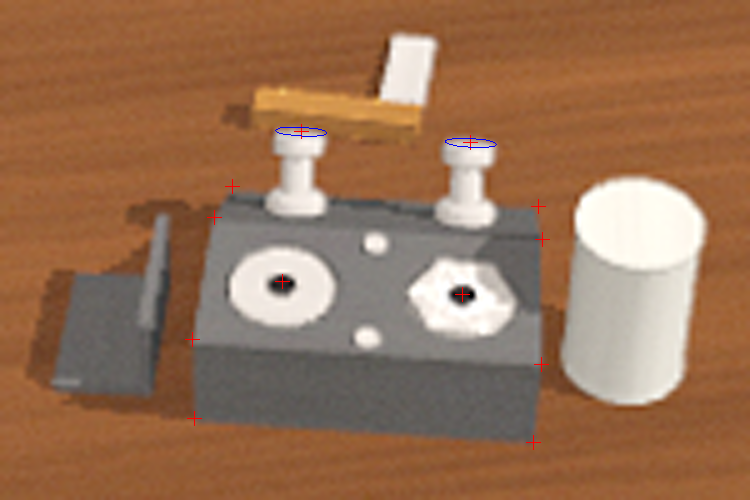

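```bash
python3 - <<'E'
from h import *
t=V["top"][0];s=V["scene"][0]
print("top L");print(t.min(2)[134:154,228:246])
print("top R");print(t.min(2)[140:160,254:272])
print("scene L");print(s.min(2)[233:258,274:292])
E
```

```text
top L
[[117 117 116 116 117 119 115 117 114 117 116 114 120 117 117 119 118 115]
 [121 118 121 118 117 118 118 119 115 117 115 118 116 117 117 120 117 120]
 [120 119 120 119 118 116 122 119 122 119 118 117 120 120 117 113 117 117]
 [122 121 119 116 118 119 120 117 137 137 125 117 117 119 116 118 118 120]
 [119 119 118 118 122 120 140 183 211 207 176 138 124 120 120 120 121 121]
 [120 117 117 116 116 143 224 244 246 245 235 199 164 126 120 119 121 120]
 [117 116 113 117 114 218 252 249 243 240 243 237 219 138 113 118 120 123]
 [116 113 120 118 126 245 248 242 225 218 231 238 228 158 103 116 120 121]
 [119 118 116 118 159 243 242 237 225 198 191 230 227 183 111 109 109 119]
 [117 118 115 117 193 240 248 248 245 232 192 184 216 178 107  90  92 118]
 [118 113 114 118 232 243 245 245 244 245 234 178 190 158 104  91  93 117]
 [116 117 119 135 241 246 245 245 244 243 243 186 172 119  93  91  92 114]
 [118 117 119 148 239 245 245 244 245 243 242 204 132  98  93  93  92 106]
 [119 119 117 138 227 243 244 244 243 242 243 175 103  92  93  89  91  93]
 [113 119 118 119 164 233 242 243 242 243 23
[... 3097 characters left out ...]
152  47  53  51  59  54]
 [ 61  60  56  66 111 140 165 180 205 215 225 239 170  89  59  53  57  55]
 [ 85  85  81 121 181 199 187 187 208 217 225 221 202 190 124  58  59  56]
 [103 102 102 161 185 196 212 217 221 224 228 231 234 238 194 112  85  80]
 [ 76  73  82 153 177 181 206 213 222 228 231 233 233 236 214 144 101 108]
 [ 84  81  92 142 169 179 189 189 208 216 220 223 230 233 199 129 102 101]
 [108 111 103  97 139 171 186 195 203 214 218 221 223 223 160 104 102 106]
 [105 105 105 104 100  95 118 126 132 157 165 168 139 131 107 105 106 105]
 [108 113 113 112 106 110 105 106 104 105 101  97 102 102  96  97  95  99]
 [133 130 129 126 123 125 124 128 120 121 119 120 117 108  86  77  84  83]]
```

```bash
python3 - <<'E'
from h import *
t,K,E=V["top"];s,Ks,Es=V["scene"]
# mallet top face: saturated white in top
hs=cv2.cvtColor(t,cv2.COLOR_BGR2HSV)
for c,a,b,m in blobs((hs[...,1]<40)&(t.min(2)>225),(105,155,140,190),30):
    ct=cv2.findContours(m.astype(np.uint8),cv2.RETR_EXTERNAL,cv2.CHAIN_APPROX_NONE)[0][0]
    print("face top",c,a,b,cv2.minEnclosingCircle(ct),ray(K,E,c,.08))
hm=(hs[...,1]>60)&(hs[...,1]<150)&(hs[...,2]>190)&(hs[...,0]>15)&(hs[...,0]<32)
for c,a,b,m in blobs(hm,(100,165,140,230),20):
    p=np.argwhere(m)[:,::-1]+[100,165];print("handle top",c,a,b)
    l=cv2.fitLine(p.astype(np.float32),cv2.DIST_L2,0,.01,.01).ravel();print(l)
    r=cv2.minAreaRect(p.astype(np.float32));print(r)
    for v in(p[:,1].min()+1,p[:,1].max()-1):
        q=p[p[:,1]==v][:,0];uv=(q.mean(),v);print(q.min(),q.max(),uv,ray(K,E,uv,.055))
# mats
for n,(im,k,e) in V.items():
    roi=(85,140,165,220) if n=="top" else (355,195,440,245)
    for c,a,b,m in blobs(im.max(2)<65,roi,300):
        h=cv2.convexHull((np.argwhere(m)[:,::-1]+roi[:2]).astype(np.int32))
        q=cv2.approxPolyDP(h,5,True).reshape(-1,2);print(n,"mat",q.tolist(),[ray(k,e,x,.004)[:2].round(3).tolist() for x in q])
hs2=cv2.cvtColor(s,cv2.COLOR_BGR2HSV)
print("scene face cols");
print(s.min(2)[193:230:1,386:410])
E
```

```text
face top [121.87939698 171.3718593 ] 199 [114 164  16  16] ((16.920000076293945, 16.219999313354492), 8.013513565063477) [0.52076197 0.35437811 0.08      ]
handle top [118.95705521 201.24846626] 326 [112 180  15  44]
[ 1.86561838e-01 -9.82443213e-01  1.18957054e+02  2.01248459e+02]
((118.9301986694336, 201.2056427001953), (7.555830001831055, 43.92210006713867), 10.61965560913086)
119 126 (np.float64(122.5), np.int64(181)) [0.49615389 0.35833328 0.055     ]
112 118 (np.float64(115.0), np.int64(222)) [0.37742645 0.37574231 0.055     ]
top mat [[156, 158], [145, 212], [92, 201], [104, 149]] [[0.573, 0.273], [0.41, 0.302], [0.441, 0.461], [0.599, 0.431]]
scene mat [[400, 232], [368, 225], [361, 201], [380, 201]] [[0.564, 0.354], [0.525, 0.281], [0.422, 0.3], [0.43, 0.353]]
scene face cols
[[ 76 104 152 156 154 155 151 156 146  98  50  54  58  53  57  56  50  58
   59  55  57  60  54  54]
 [ 83  93 136 153 150 153 152 150 156 143 108  98  99  79  64  47  48  49
   58  59  54  59  63  55]
 [ 83  83 107 153 155 151 162 187 194 203 199 199 200 185 177 173 151  91
   52  49  58  57  51  55]
 
[... 2733 characters left out ...]
63 166 167 169 168 170 189 212 222 218 219 234 233 235 222 222 195
  112  54  59  55  62  54]
 [ 79 153 166 169 165 168 174 171 174 176 177 184 194 200 209 218 221 150
   59  61  57  57  59  62]
 [ 33 116 153 169 169 172 172 174 176 181 187 191 197 205 213 221 195 107
   56  56  62  56  57  58]
 [ 38  34  83 152 163 169 177 177 181 185 190 194 205 209 219 215 144  65
   61  60  56  64  58  60]
 [ 53  49  41  54 120 131 163 171 177 181 189 191 196 203 213 149  68  53
   56  59  57  63  55  53]
 [ 59  63  59  61  52  44  56  96 132 148 152 134 124 109  69  50  56  61
   54  58  59  58  61  60]
 [ 63  54  57  63  58  60  56  52  58  52  52  48  55  53  58  52  58  63
   59  60  59  58  59  60]]
```

```bash
python3 - <<'E'
from h import *
t,K,E=V["top"];s,Ks,Es=V["scene"]
m=((s.min(2)>222)[190:210,385:412]).astype(np.uint8)
c=cv2.findContours(m,cv2.RETR_EXTERNAL,cv2.CHAIN_APPROX_NONE)[0];c=max(c,key=cv2.contourArea);e=cv2.fitEllipse(c);print(e)
uv=np.array(e[0])+[385,190];print(uv,ray(Ks,Es,uv,.08),"tri",tri((K,E,(121.9,171.4)),(Ks,Es,uv)))
# handle line in scene: top face of handle
for row in (180,184,188): print(row,s[row,376:400].tolist())
# handle in top: per row extents bright (top face) at z=.055
hs=cv2.cvtColor(t,cv2.COLOR_BGR2HSV)
for v in range(184,224,6):
    print(v,[(hs[v,u].tolist()) for u in range(110,128)])
E
```

```text
((14.675817489624023, 10.430000305175781), (8.761898040771484, 17.72538185119629), 104.10265350341797)
[399.67581749 200.43000031] [0.52855013 0.35242799 0.08      ] tri [0.52162689 0.35624759 0.07434122]
180 [[55, 96, 151], [51, 93, 148], [56, 95, 152], [55, 103, 152], [78, 126, 162], [90, 136, 169], [125, 189, 227], [145, 212, 250], [148, 213, 250], [147, 212, 250], [144, 212, 250], [146, 213, 250], [152, 219, 255], [100, 159, 204], [55, 95, 154], [61, 95, 156], [55, 97, 154], [63, 100, 156], [60, 98, 155], [58, 98, 156], [60, 103, 158], [53, 98, 155], [50, 95, 152], [56, 97, 154]]
184 [[60, 96, 156], [51, 89, 148], [58, 95, 153], [80, 126, 172], [92, 137, 172], [85, 133, 166], [83, 128, 162], [93, 146, 182], [135, 200, 238], [143, 209, 249], [142, 209, 246], [142, 208, 248], [140, 209, 247], [146, 212, 249], [125, 190, 231], [77, 128, 178], [58, 92, 151], [55, 93, 150], [58, 97, 154], [54, 97, 153], [56, 97, 153], [52, 94, 152], [60, 98, 154], [61, 101, 156]]
188 [[49, 94, 150], [56, 92, 150], [52, 90, 148], [53, 95, 150], [52, 91, 151], [80, 125, 162], [86, 133, 167], [84, 132, 1
[... 1491 characters left out ...]
3, 254], [25, 80, 254], [18, 117, 234], [17, 121, 165], [15, 123, 155], [12, 105, 100], [9, 93, 93], [15, 59, 69], [16, 51, 65]]
214 [[11, 154, 151], [10, 153, 148], [11, 155, 148], [22, 95, 250], [24, 88, 254], [25, 82, 254], [25, 82, 254], [25, 81, 254], [25, 80, 254], [25, 80, 254], [17, 115, 228], [16, 120, 163], [15, 124, 152], [11, 149, 149], [11, 150, 150], [9, 147, 147], [10, 153, 147], [11, 149, 151]]
220 [[10, 154, 157], [11, 154, 161], [20, 106, 250], [24, 86, 254], [25, 81, 255], [26, 81, 255], [25, 80, 254], [25, 77, 255], [25, 81, 254], [16, 119, 219], [16, 118, 162], [15, 124, 154], [11, 152, 159], [11, 156, 157], [10, 153, 160], [11, 154, 159], [10, 158, 158], [11, 156, 159]]
```

```bash
python3 - <<'E'
from h import *
t,K,E=V["top"];s,Ks,Es=V["scene"]
P=np.array([ray(K,E,uv,.055)[:2] for uv in((122.2,184),(121,190),(118.6,202),(116.4,214),(115.4,220))]);print(P.round(4).tolist())
d=P[0]-P[-1];print("top yaw",np.degrees(np.arctan2(d[1],d[0])))
# end of handle: bottom row
print([t[v,115].tolist() for v in range(218,226)])
# scene handle centre rows: right edge/left edge of top face
Q=np.array([ray(Ks,Es,uv,.055)[:2] for uv in(((382+388.8)/2,180),((383.6+390.2)/2,184),((385.4+392.3)/2,188))]);print(Q.round(4).tolist())
d=Q[2]-Q[0];print("scene yaw",np.degrees(np.arctan2(d[1],d[0])))
# hex contour
for n,roi in(("top",(233,108,253,129)),("scene",(268,258,296,280))):
    im,k,e=V[n]
    hs=cv2.cvtColor(im,cv2.COLOR_BGR2HSV)
    f=10;sub=cv2.resize(im.min(2)[roi[1]:roi[3],roi[0]:roi[2]],None,fx=f,fy=f,interpolation=cv2.INTER_CUBIC)
    c=max(cv2.findContours((sub>150).astype(np.uint8),cv2.RETR_EXTERNAL,cv2.CHAIN_APPROX_NONE)[0],key=cv2.contourArea)
    h=cv2.convexHull(c);q=cv2.approxPolyDP(h,8,True).reshape(-1,2)
    uv=(q+.5)/f-.5+roi[:2]
    W=np.array([ray(k,e,x,.05)[:2] for x in uv])
    print(n,uv.round(1).tolist());print(W.round(4).tolist(),W.mean(0).round(4))
    ed=np.roll(W,-1,0)-W
    print([(round(np.linalg.norm(x)*1000,1),round(np.degrees(np.arctan2(x[1],x[0]))%60,1)) for x in ed])
    cv2.imwrite(f"pics/hex_{n}.png",cv2.resize(im[roi[1]-4:roi[3]+4,roi[0]-4:roi[2]+4],None,fx=16,fy=16,interpolation=cv2.INTER_CUBIC))
E
```

```text
[[0.4874, 0.3589], [0.4699, 0.3618], [0.4351, 0.3675], [0.4004, 0.3726], [0.3832, 0.3748]]
top yaw -8.675341870311307
[[177, 243, 255], [175, 242, 255], [174, 243, 255], [175, 242, 255], [159, 229, 253], [98, 149, 205], [64, 96, 151], [65, 95, 157]]
[[0.4012, 0.3715], [0.4206, 0.3679], [0.4397, 0.3656]]
scene yaw -8.75832920440753
top [[240.8, 110.2], [248.4, 112.4], [250.8, 121.4], [244.8, 126.6], [237.2, 124.2], [235.6, 120.8], [235.0, 116.0]]
[[0.7106, 0.0181], [0.7039, -0.0047], [0.6768, -0.012], [0.6611, 0.0055], [0.668, 0.028], [0.6782, 0.0328], [0.6926, 0.0347]] [0.6845 0.0146]
[(np.float64(23.8), np.float64(13.6)), (np.float64(28.0), np.float64(15.1)), (np.float64(23.6), np.float64(12.0)), (np.float64(23.5), np.float64(12.7)), (np.float64(11.3), np.float64(25.4)), (np.float64(14.6), np.float64(7.6)), (np.float64(24.5), np.float64(17.2))]
scene [[271.2, 267.2], [277.0, 261.0], [287.8, 262.6], [292.6, 270.8], [291.8, 273.2], [288.2, 276.6], [279.0, 277.0], [274.4, 274.8]]
[[0.6815, -0.0111], [0.6648, 0.0054], [0.6735, 0.0283], [0.6994, 0.033], [0.7062, 0.0299], [0.7148, 0.0199], [0.7128, -0.0003], [0.7053, -0.0087]] [0.6948 0.0121]
[(np.float64(23.4), np.float64(15.2)), (np.float64(24.5), np.float64(9.3)), (np.float64(26.3), np.float64(10.3)), (np.float64(7.5), np.float64(35.0)), (np.float64(13.2), np.float64(10.7)), (np.float64(20.2), np.float64(24.5)), (np.float64(11.3), np.float64(48.1)), (np.float64(23.9), np.float64(5.9))]
```

View pics/hex_top.png

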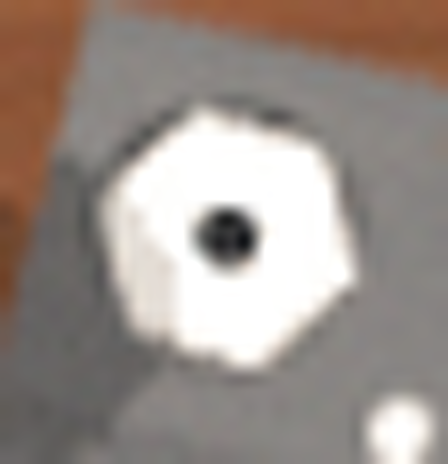

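View pics/hex_scene.png

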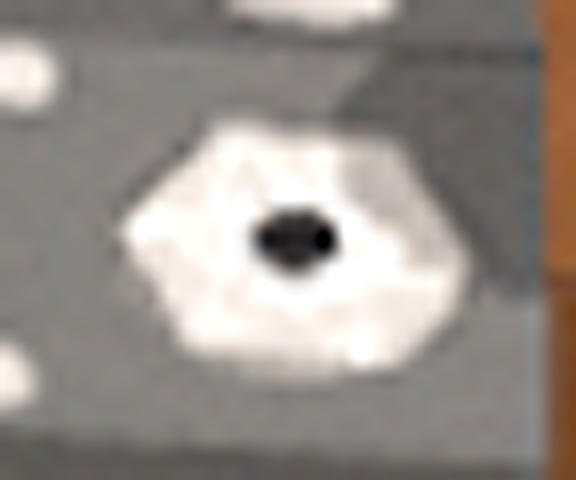

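```bash
cat > pl.py <<'E'
from h import *
from scipy.spatial.transform import Rotation as Ro
import json,math
def state():
    from station import robot
    return robot.get_obs()
def plan(p1,R1,hand,n=None,o=None,step=.038,ang=6.5,acc=True):
    o=o or state();p0=np.array(o["tcp_pos"]);R0=np.array(o["eef_rot"])
    p1=np.array(p1);R1=np.array(R1)
    w=Ro.from_matrix(R0.T@R1).as_rotvec(degrees=True)
    d=np.linalg.norm(p1-p0);a=np.linalg.norm(w)
    n=n or max(1,math.ceil(d/step),math.ceil(a/ang))
    rows=[]
    for i in range(n):
        Ri=R0@Ro.from_rotvec(w*i/n,degrees=True).as_matrix()
        rows+=[*(Ri.T@(p1-p0)/n).round(4).tolist(),*(w/n).round(2).tolist(),hand]
    print("d",d.round(4),"a",a.round(2),"n",n);print(json.dumps([r+0 if r else 0 for r in rows]).replace(" ",""))
    return rows
def down(yaw_y):
    "tool down, y axis at world angle (deg)"
    a=np.radians(yaw_y);y=np.array([np.cos(a),np.sin(a),0]);z=np.array([0,0,-1.]);return np.c_[np.cross(y,z),y,z]
def rep():
    o=state();R=np.array(o["eef_rot"])
    print("t",round(o["time"],2),"p",np.round(o["tcp_pos"],4),"q",np.round(o["qpos"],1),"F",np.round(o["wrist_force"],1),"w",round(o["width"],4),"yaw_y",np.degrees(np.arctan2(R[1,1],R[0,1])).round(2),"z",R[:,2].round(3))
# fixture
yaw=np.radians(-14.3);FX=np.array([np.cos(yaw),np.sin(yaw),0]);FY=np.array([-FX[1],FX[0],0]);FZ=np.array([0,0,1.])
org=np.array([.6518,-.0202,0])
F=lambda x,y,z:org+(x*FX+y*FY+z*FZ)/1000
E
python3 - <<'E'
from pl import *
rep();plan([.55,-.22,.30],down(-75.9),100)
E
```

```text
t 0.1 p [ 0.1648 -0.6541  0.2468] q [69.7 27.4  1.3 89.2 -0.7 63.6 -4.8] F [-0.  -0.   0.4] w 0.0874 yaw_y -75.85 z [-0.001  0.001 -1.   ]
d 0.5828 a 0.1 n 16
[0.03,-0.0204,-0.0033,-0.01,0,0,100,0.03,-0.0204,-0.0033,-0.01,0,0,100,0.03,-0.0204,-0.0033,-0.01,0,0,100,0.03,-0.0204,-0.0033,-0.01,0,0,100,0.03,-0.0204,-0.0033,-0.01,0,0,100,0.03,-0.0204,-0.0033,-0.01,0,0,100,0.03,-0.0204,-0.0033,-0.01,0,0,100,0.03,-0.0204,-0.0033,-0.01,0,0,100,0.03,-0.0204,-0.0033,-0.01,0,0,100,0.03,-0.0204,-0.0033,-0.01,0,0,100,0.03,-0.0204,-0.0033,-0.01,0,0,100,0.03,-0.0204,-0.0033,-0.01,0,0,100,0.03,-0.0204,-0.0033,-0.01,0,0,100,0.03,-0.0204,-0.0033,-0.01,0,0,100,0.03,-0.0204,-0.0033,-0.01,0,0,100,0.03,-0.0204,-0.0033,-0.01,0,0,100]
```

Emit:
carry_out(series=[0.03,-0.02,-0.003,0,0,0,100,0.03,-0.02,-0.003,0,0,0,100,0.03,-0.02,-0.003,0,0,0,100,0.03,-0.02,-0.003,0,0,0,100,0.03,-0.02,-0.003,0,0,0,100,0.03,-0.02,-0.003,0,0,0,100,0.03,-0.02,-0.003,0,0,0,100,0.03,-0.02,-0.003,0,0,0,100,0.03,-0.02,-0.003,0,0,0,100,0.03,-0.02,-0.003,0,0,0,100,0.03,-0.02,-0.003,0,0,0,100,0.03,-0.02,-0.003,0,0,0,100,0.03,-0.02,-0.003,0,0,0,100,0.03,-0.02,-0.003,0,0,0,100])

```text
time: 1.27
tcp_pos: [0.5082, -0.2704, 0.2823]
eef_rot: [[0.974, 0.225, -0.013], [0.225, -0.974, 0.006], [-0.012, -0.009, -1.0]]
wrist_force: [0.5, 0.4, 0.3]
width: 0.0881
```

```bash
python3 - <<'E'
from pl import *
rep()
for y in(81.3,-98.7):
    plan([.56,.0,.30],down(y),100)
E
```

```text
t 1.27 p [ 0.5082 -0.2704  0.2823] q [ 30.7  17.2 -11.   99.6   3.5  64.5 -58.4] F [0.5 0.4 0.3] w 0.0881 yaw_y -76.99 z [-0.013  0.006 -1.   ]
d 0.2759 a 158.28 n 25
[0.0044,-0.0101,-0.0007,-0.04,-0.02,-6.33,100,0.0055,-0.0095,-0.0007,-0.04,-0.02,-6.33,100,0.0065,-0.0089,-0.0007,-0.04,-0.02,-6.33,100,0.0075,-0.0081,-0.0007,-0.04,-0.02,-6.33,100,0.0083,-0.0072,-0.0007,-0.04,-0.02,-6.33,100,0.0091,-0.0062,-0.0007,-0.04,-0.02,-6.33,100,0.0097,-0.0052,-0.0007,-0.04,-0.02,-6.33,100,0.0102,-0.0041,-0.0007,-0.04,-0.02,-6.33,100,0.0106,-0.0029,-0.0007,-0.04,-0.02,-6.33,100,0.0109,-0.0018,-0.0007,-0.04,-0.02,-6.33,100,0.011,-0.0006,-0.0007,-0.04,-0.02,-6.33,100,0.011,0.0007,-0.0008,-0.04,-0.02,-6.33,100,0.0108,0.0019,-0.0008,-0.04,-0.02,-6.33,100,0.0106,0.0031,-0.0008,-0.04,-0.02,-6.33,100,0.0102,0.0042,-0.0008,-0.04,-0.02,-6.33,100,0.0096,0.0053,-0.0008,-0.04,-0.02,-6.33,100,0.009,0.0063,-0.0008,-0.04,-0.02,-6.33,100,0.0082,0.0073,-0.0008,-0.04,-0.02,-6.33,100,0.0074,0.0082,-0.0008,-0.04,-0.02,-6.33,100,0.0064,0.0089,-0.0007,-0.04,-0.02,-6.33,100,0.0054,0.0096,-0.0007,-0.04,-0.02,-6.33,100,0.0043,0.0101,-0.0007,-0.04,-0.02,-6.33,100,0.0032,0.0105,-0.0007,-0.04,-0.02,-6.33,100,0.002,0.0108,-0.0007,-0.04,-0.02,-6.33,100,0.0008,0.011,-0.0007,-0.04,-0.02,-6.33,100]
d 0.2759 a 21.73 n 8
[0.0139,-0.0315,-0.0021,-0.05,0.1,2.71,100,0.0124,-0.0321,-0.0021,-0.05,0.1,2.71,100,0.0109,-0.0327,-0.0021,-0.05,0.1,2.71,100,0.0093,-0.0331,-0.0021,-0.05,0.1,2.71,100,0.0077,-0.0335,-0.0021,-0.05,0.1,2.71,100,0.0061,-0.0339,-0.0021,-0.05,0.1,2.71,100,0.0045,-0.0341,-0.0022,-0.05,0.1,2.71,100,0.0029,-0.0343,-0.0022,-0.05,0.1,2.71,100]
```

```bash
python3 - <<'E'
from pl import *
r=plan([.54,.05,.26],down(2),100,n=13)
E
```

```text
d 0.3228 a 78.99 n 13
[0.008,-0.0234,0.0018,-0.07,0.02,-6.08,100,0.0104,-0.0225,0.0018,-0.07,0.02,-6.08,100,0.0127,-0.0213,0.0018,-0.07,0.02,-6.08,100,0.0149,-0.0198,0.0018,-0.07,0.02,-6.08,100,0.0169,-0.0181,0.0017,-0.07,0.02,-6.08,100,0.0187,-0.0162,0.0017,-0.07,0.02,-6.08,100,0.0203,-0.0141,0.0017,-0.07,0.02,-6.08,100,0.0217,-0.0119,0.0017,-0.07,0.02,-6.08,100,0.0229,-0.0096,0.0017,-0.07,0.02,-6.08,100,0.0237,-0.0071,0.0017,-0.07,0.02,-6.08,100,0.0244,-0.0045,0.0017,-0.07,0.02,-6.08,100,0.0247,-0.0019,0.0017,-0.07,0.02,-6.08,100,0.0248,0.0007,0.0017,-0.07,0.02,-6.08,100]
```

Emit:
carry_out(series=[0.008,-0.0235,0.002,0,0,-6.5,100,0.0105,-0.0225,0.002,0,0,-6.5,100,0.013,-0.0215,0.002,0,0,-6.5,100,0.015,-0.02,0.002,0,0,-6.5,100,0.017,-0.018,0.002,0,0,-6.5,100,0.0185,-0.016,0.002,0,0,-6.5,100,0.02,-0.014,0.002,0,0,-6.5,100,0.0215,-0.012,0.002,0,0,-6.5,100,0.023,-0.0095,0.002,0,0,-6.5,100,0.024,-0.007,0.002,0,0,-6.5,100,0.0245,-0.0045,0.002,0,0,-6.5,100,0.0245,-0.002,0.002,0,0,-6.5,100,0.025,0.0005,0.002,0,0,-6.5,100])

```text
time: 2.35
tcp_pos: [0.5169, 0.0711, 0.2546]
eef_rot: [[-0.205, 0.979, -0.016], [0.979, 0.205, 0.007], [0.01, -0.015, -1.0]]
wrist_force: [0.5, 0.2, 0.3]
width: 0.0876
```

```bash
python3 - <<'E'
from pl import *
rep()
r=plan([.4835,.3594,.17],down(81.3),100,n=15)
E
```

```text
t 2.35 p [0.5169 0.0711 0.2546] q [ 15.5  16.4 -35.5 107.   10.   60.7 -12.1] F [0.5 0.2 0.3] w 0.0876 yaw_y 11.84 z [-0.016  0.007 -1.   ]
d 0.3023 a 69.48 n 15
[0.0192,0.0018,0.0058,-0.02,-0.07,-4.63,100,0.019,0.0034,0.0058,-0.02,-0.07,-4.63,100,0.0187,0.0049,0.0058,-0.02,-0.07,-4.63,100,0.0182,0.0064,0.0057,-0.02,-0.07,-4.63,100,0.0177,0.0078,0.0057,-0.02,-0.07,-4.63,100,0.017,0.0092,0.0057,-0.02,-0.07,-4.63,100,0.0162,0.0106,0.0057,-0.02,-0.07,-4.63,100,0.0153,0.0119,0.0057,-0.02,-0.07,-4.63,100,0.0143,0.013,0.0057,-0.02,-0.07,-4.63,100,0.0132,0.0142,0.0057,-0.02,-0.07,-4.63,100,0.012,0.0152,0.0057,-0.02,-0.07,-4.63,100,0.0107,0.0161,0.0056,-0.02,-0.07,-4.63,100,0.0094,0.0169,0.0056,-0.02,-0.07,-4.63,100,0.008,0.0176,0.0056,-0.02,-0.07,-4.63,100,0.0066,0.0182,0.0056,-0.02,-0.07,-4.63,100]
```

Emit:
carry_out(series=[0.019,0.002,0.006,0,0,-4.7,100,0.019,0.0035,0.006,0,0,-4.7,100,0.0185,0.005,0.006,0,0,-4.7,100,0.018,0.0065,0.006,0,0,-4.7,100,0.0175,0.008,0.006,0,0,-4.7,100,0.017,0.009,0.006,0,0,-4.7,100,0.016,0.0105,0.006,0,0,-4.7,100,0.0155,0.012,0.006,0,0,-4.7,100,0.0145,0.013,0.006,0,0,-4.7,100,0.013,0.014,0.006,0,0,-4.7,100,0.012,0.015,0.006,0,0,-4.7,100,0.0105,0.016,0.006,0,0,-4.7,100,0.0095,0.017,0.006,0,0,-4.7,100,0.008,0.0175,0.006,0,0,-4.7,100,0.0065,0.018,0.006,0,0,-4.7,100])

```text
time: 3.6
tcp_pos: [0.4661, 0.3693, 0.1593]
eef_rot: [[-0.997, 0.069, -0.022], [0.069, 0.998, 0.003], [0.022, 0.002, -1.0]]
wrist_force: [-0.1, 0.0, 1.2]
width: 0.0883
```

```bash
python3 - <<'E'
from pl import *
rep()
r=plan([.4835,.3594,.14],down(81.3),100)
from station import camera
for n in("scene","top"):
    c=camera(n);cv2.imwrite(f"pics/{n}1.png",c["img"])
    a=c["img"];x=(340,120,460,240) if n=="scene" else (70,110,190,230)
    cv2.imwrite(f"pics/{n}1c.png",cv2.resize(a[x[1]:x[3],x[0]:x[2]],None,fx=5,fy=5,interpolation=cv2.INTER_CUBIC))
E
```

```text
t 3.6 p [0.4661 0.3693 0.1593] q [ -7.6  34.6 -49.9 101.9  29.3  58.4  17.4] F [-0.1  0.   1.2] w 0.0883 yaw_y 86.06 z [-0.022  0.003 -1.   ]
d 0.0278 a 4.92 n 1
[-0.0185,-0.0087,0.0189,0.04,-1.26,4.76,100]
```

View pics/top1c.png

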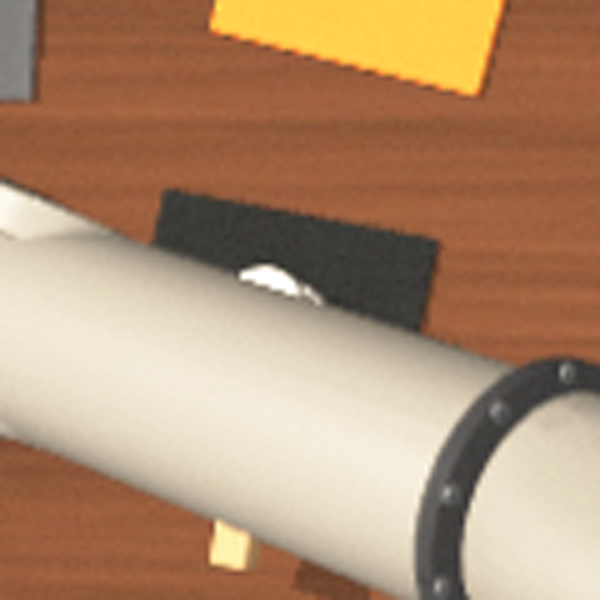

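View pics/scene1c.png

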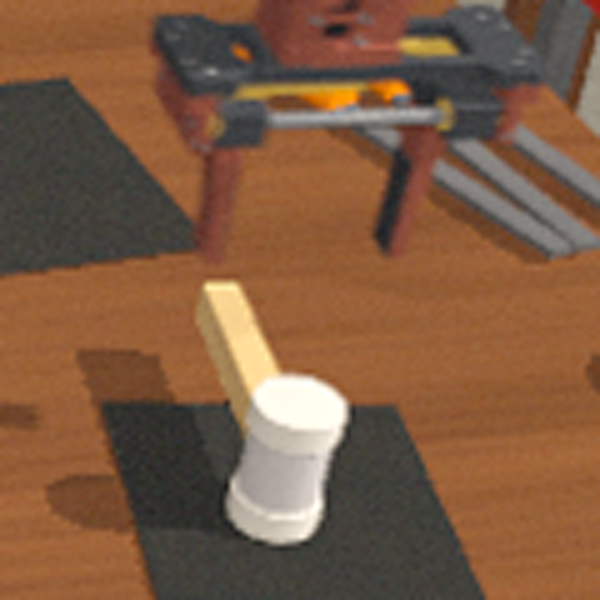

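```bash
python3 - <<'E'
from pl import *
o=state();p=np.array(o["tcp_pos"]);R=np.array(o["eef_rot"])
for sg in(-1,1):
    for q in(.044,.0575):
        for x in (-.01,.01):
            print(sg,q,x,proj(V["scene"][1],V["scene"][2],p+R@[x,sg*q,.025]).round(1))
E
```

```text
-1 0.044 -0.01 [385.2 171.4]
-1 0.044 0.01 [382.7 167. ]
-1 0.0575 -0.01 [380.1 171.6]
-1 0.0575 0.01 [377.7 167.2]
1 0.044 -0.01 [418.  169.8]
1 0.044 0.01 [415.1 165.5]
1 0.0575 -0.01 [423.  169.5]
1 0.0575 0.01 [420.1 165.3]
```

Emit:
carry_out(series=[-0.009,-0.0045,0.01,0,-0.6,2.4,100,-0.009,-0.0045,0.01,0,-0.6,2.4,100,0,0,0,0,0,0,100,0,0,0,0,0,0,100])

```text
time: 4.03
tcp_pos: [0.4812, 0.359, 0.1375]
eef_rot: [[-0.987, 0.158, -0.004], [0.158, 0.987, 0.001], [0.004, -0.0, -1.0]]
wrist_force: [-0.0, -0.5, 0.2]
width: 0.0882
```

```bash
python3 - <<'E'
from pl import *
rep()
r=plan([.4835,.3594,.048],down(81.3),100,n=6)
E
```

```text
t 4.03 p [0.4812 0.359  0.1375] q [ -8.2  35.5 -47.1 102.6  30.8  55.7  12.8] F [-0.  -0.5  0.2] w 0.0882 yaw_y 80.92 z [-0.004  0.001 -1.   ]
d 0.0896 a 0.45 n 6
[-0.0004,0.0001,0.0149,0,-0.04,-0.06,100,-0.0004,0.0001,0.0149,0,-0.04,-0.06,100,-0.0004,0.0001,0.0149,0,-0.04,-0.06,100,-0.0004,0.0001,0.0149,0,-0.04,-0.06,100,-0.0004,0.0001,0.0149,0,-0.04,-0.06,100,-0.0004,0.0001,0.0149,0,-0.04,-0.06,100]
```

Emit:
carry_out(series=[-0.0005,0,0.015,0,0,0,100,-0.0005,0,0.015,0,0,0,100,-0.0005,0,0.015,0,0,0,100,-0.0005,0,0.015,0,0,0,100,0,0,0.015,0,0,0,100,0,0,0.015,0,0,0,100,0,0,0.004,0,0,0,100,0,0,0,0,0,0,100])

```text
time: 4.7
tcp_pos: [0.4818, 0.3566, 0.0328]
eef_rot: [[-0.987, 0.158, -0.007], [0.158, 0.988, -0.002], [0.007, -0.003, -1.0]]
wrist_force: [0.9, 0.1, 0.0]
width: 0.0874
```

```bash
python3 - <<'E'
from pl import *
rep()
from station import camera
for n in("scene",):
    c=camera(n)
    a=c["img"];x=(340,120,460,240)
    cv2.imwrite(f"pics/{n}2c.png",cv2.resize(a[x[1]:x[3],x[0]:x[2]],None,fx=5,fy=5,interpolation=cv2.INTER_CUBIC))
E
```

```text
t 4.7 p [0.4818 0.3566 0.0328] q [-12.1  43.1 -41.5 105.5  38.1  46.7   7.5] F [0.9 0.1 0. ] w 0.0874 yaw_y 80.93 z [-0.007 -0.002 -1.   ]
```

View pics/scene2c.png

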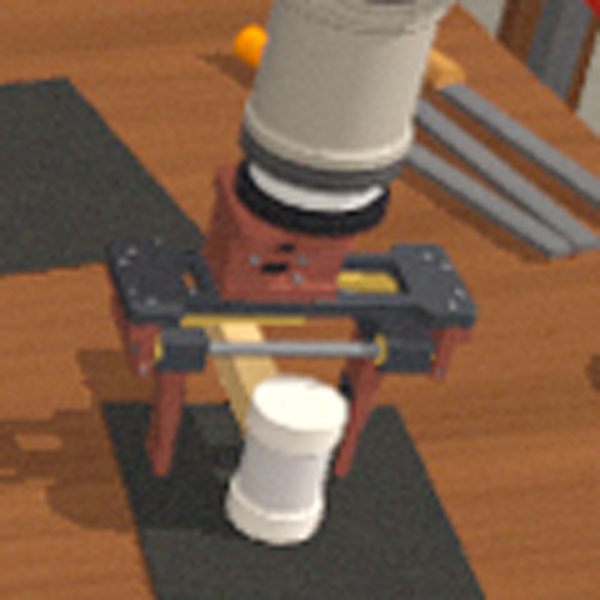

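Emit:
carry_out(series=[0,0.0015,-0.007,0,0,0,100,0,0.0015,-0.007,0,0,0,100,0,0,0,0,0,0,100,0,0,0,0,0,0,100])

```text
time: 5.08
tcp_pos: [0.4829, 0.3613, 0.0505]
eef_rot: [[-0.988, 0.157, -0.005], [0.157, 0.988, 0.001], [0.005, -0.0, -1.0]]
wrist_force: [-0.6, 0.0, -0.1]
width: 0.0876
```

```bash
python3 - <<'E'
from pl import *
rep()
E
```

```text
t 5.08 p [0.4829 0.3613 0.0505] q [-11.7  41.9 -42.6 104.8  36.9  48.3   8.3] F [-0.6  0.  -0.1] w 0.0876 yaw_y 80.97 z [-0.005  0.001 -1.   ]
```

Emit:
carry_out(series=[0,-0.001,0.001,0,0,0,60,0,0,0,0,0,0,40,0,0,0,0,0,0,20,0,0,0,0,0,0,0,0,0,0,0,0,0,0,0,0,0,0,0,0,0,0,0,0,0,0,0,0,0,0,0,0,0,0,0,0,0,0,0,0,0,0])

```text
time: 5.83
tcp_pos: [0.4837, 0.3605, 0.0512]
eef_rot: [[-0.988, 0.158, -0.003], [0.158, 0.988, 0.002], [0.003, 0.002, -1.0]]
wrist_force: [0.1, 0.5, -1.4]
width: 0.0311
```

```bash
python3 - <<'E'
from pl import *
rep()
from station import camera
for n in("scene",):
    c=camera(n)
    a=c["img"];x=(340,120,460,240)
    cv2.imwrite(f"pics/{n}3c.png",cv2.resize(a[x[1]:x[3],x[0]:x[2]],None,fx=5,fy=5,interpolation=cv2.INTER_CUBIC))
E
```

```text
t 5.83 p [0.4837 0.3605 0.0512] q [-11.6  41.8 -42.5 104.9  37.   48.1   8.3] F [ 0.1  0.5 -1.4] w 0.0311 yaw_y 80.94 z [-0.003  0.002 -1.   ]
```

View pics/scene3c.png

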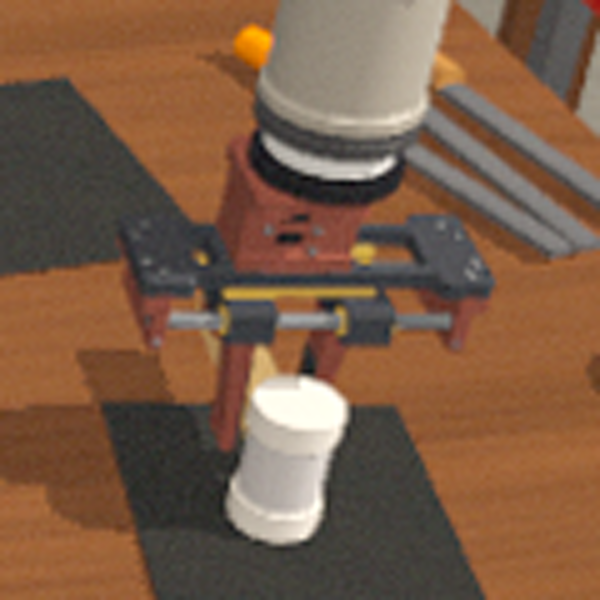

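Still closing (31 mm); a few more rows.

Emit:
carry_out(series=[0,0,0,0,0,0,0,0,0,0,0,0,0,0,0,0,0,0,0,0,0,0,0,0,0,0,0,0,0,0,0,0,0,0,0])

```text
time: 6.3
tcp_pos: [0.4837, 0.3606, 0.0512]
eef_rot: [[-0.988, 0.158, -0.003], [0.158, 0.988, 0.002], [0.003, 0.002, -1.0]]
wrist_force: [0.7, 0.3, 0.0]
width: 0.0219
```

Emit:
carry_out(series=[0,0,-0.006,0,0,0,0,0,0,-0.01,0,0,0,0,0,0,-0.02,0,0,0,0,0,0,-0.02,0,0,0,0,0,0,0,0,0,0,0,0,0,0,0,0,0,0])

```text
time: 6.8
tcp_pos: [0.4812, 0.3577, 0.108]
eef_rot: [[-0.988, 0.157, -0.009], [0.157, 0.988, -0.003], [0.009, -0.005, -1.0]]
wrist_force: [0.4, 0.0, -5.3]
width: 0.0223
```

```bash
python3 - <<'E'
from pl import *
rep()
from station import camera
for n in("scene","top"):
    c=camera(n);cv2.imwrite(f"pics/{n}4.png",c["img"]);np.savez(f"{n}4.npz",**c)
    a=c["img"];x=(340,120,460,240)if n=="scene" else (70,110,190,230)
    cv2.imwrite(f"pics/{n}4c.png",cv2.resize(a[x[1]:x[3],x[0]:x[2]],None,fx=5,fy=5,interpolation=cv2.INTER_CUBIC))
E
```

```text
t 6.8 p [0.4812 0.3577 0.108 ] q [ -9.2  37.7 -45.8 103.5  32.7  53.5  11.5] F [ 0.4  0.  -5.3] w 0.0223 yaw_y 80.96 z [-0.009 -0.003 -1.   ]
```

View pics/scene4c.png

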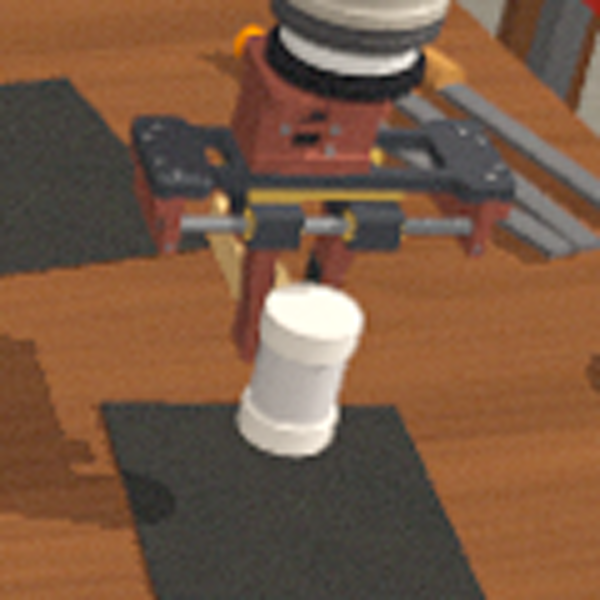

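View pics/top4c.png

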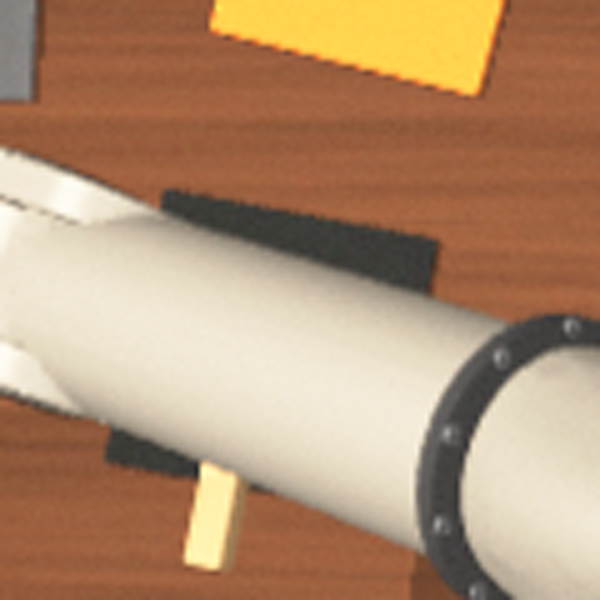

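```bash
cat >> pl.py <<'E'
s32,c32=np.sin(np.radians(32)),np.cos(np.radians(32))
zp=-s32*FX+c32*FZ
RS=np.c_[FY,c32*FX+s32*FZ,-zp]
C0=F(-61,40,60.5)
G=np.array([-.040,0,.0472])
def strike(h): return C0+zp*h-RS@G
E
python3 - <<'E'
from pl import *
print(np.linalg.det(RS),strike(.06),strike(0),C0)
o=state()
plan([.49,.345,.21],o["eef_rot"],0,n=5)
o["tcp_pos"]=[.485,.34,.22]
r=plan(strike(.07),RS,0,o=o,ang=6.)
E
```

```text
1.0 [0.55740275 0.08641956 0.15141076] [0.58821276 0.07856618 0.10052787] [0.60257    0.03362757 0.0605    ]
d 0.1037 a 0.0 n 5
[-0.0019,-0.0024,-0.0205,0,0,0,0,-0.0019,-0.0024,-0.0205,0,0,0,0,-0.0019,-0.0024,-0.0205,0,0,0,0,-0.0019,-0.0024,-0.0205,0,0,0,0,-0.0019,-0.0024,-0.0205,0,0,0,0]
d 0.2679 a 99.45 n 17
[-0.0063,-0.014,0.0035,-1.46,-1.57,5.44,0,-0.0075,-0.0135,0.0034,-1.46,-1.57,5.44,0,-0.0086,-0.0128,0.0033,-1.46,-1.57,5.44,0,-0.0097,-0.012,0.0032,-1.46,-1.57,5.44,0,-0.0107,-0.0111,0.0032,-1.46,-1.57,5.44,0,-0.0117,-0.0101,0.0032,-1.46,-1.57,5.44,0,-0.0125,-0.009,0.0033,-1.46,-1.57,5.44,0,-0.0132,-0.0079,0.0035,-1.46,-1.57,5.44,0,-0.0138,-0.0067,0.0036,-1.46,-1.57,5.44,0,-0.0143,-0.0055,0.0039,-1.46,-1.57,5.44,0,-0.0146,-0.0042,0.0041,-1.46,-1.57,5.44,0,-0.0148,-0.0029,0.0045,-1.46,-1.57,5.44,0,-0.0149,-0.0016,0.0048,-1.46,-1.57,5.44,0,-0.0149,-0.0003,0.0052,-1.46,-1.57,5.44,0,-0.0147,0.0009,0.0056,-1.46,-1.57,5.44,0,-0.0144,0.0022,0.006,-1.46,-1.57,5.44,0,-0.014,0.0034,0.0065,-1.46,-1.57,5.44,0]
```

Emit:
carry_out(series=[-0.002,-0.0025,-0.018,0,0,0,0,-0.002,-0.0025,-0.018,0,0,0,0,-0.002,-0.0025,-0.018,0,0,0,0,-0.002,-0.0025,-0.018,0,0,0,0,-0.002,-0.0025,-0.01,0,0,0,0,0,0,0,0,0,0,0])

```text
time: 7.4
tcp_pos: [0.4868, 0.3403, 0.184]
eef_rot: [[-0.988, 0.155, -0.021], [0.155, 0.988, -0.012], [0.019, -0.015, -1.0]]
wrist_force: [0.4, 0.5, -4.3]
width: 0.022
```

```bash
python3 - <<'E'
from pl import *
rep()
plan(strike(.08),RS,0,n=19)
E
```

```text
t 7.4 p [0.4868 0.3403 0.184 ] q [ -4.8  32.6 -49.3 100.6  27.2  61.1  17.3] F [ 0.4  0.5 -4.3] w 0.022 yaw_y 81.08 z [-0.021 -0.012 -1.   ]
d 0.2589 a 99.86 n 19
[-0.0052,-0.0126,0.0009,-1.35,-1.41,4.88,0,-0.0062,-0.0121,0.0008,-1.35,-1.41,4.88,0,-0.0072,-0.0115,0.0006,-1.35,-1.41,4.88,0,-0.0082,-0.0109,0.0006,-1.35,-1.41,4.88,0,-0.0091,-0.0102,0.0005,-1.35,-1.41,4.88,0,-0.0099,-0.0094,0.0005,-1.35,-1.41,4.88,0,-0.0106,-0.0085,0.0006,-1.35,-1.41,4.88,0,-0.0113,-0.0076,0.0006,-1.35,-1.41,4.88,0,-0.0119,-0.0066,0.0008,-1.35,-1.41,4.88,0,-0.0124,-0.0056,0.0009,-1.35,-1.41,4.88,0,-0.0128,-0.0046,0.0011,-1.35,-1.41,4.88,0,-0.0131,-0.0035,0.0013,-1.35,-1.41,4.88,0,-0.0133,-0.0024,0.0016,-1.35,-1.41,4.88,0,-0.0134,-0.0013,0.0019,-1.35,-1.41,4.88,0,-0.0135,-0.0002,0.0022,-1.35,-1.41,4.88,0,-0.0134,0.0009,0.0025,-1.35,-1.41,4.88,0,-0.0132,0.002,0.0029,-1.35,-1.41,4.88,0,-0.0129,0.003,0.0033,-1.35,-1.41,4.88,0,-0.0125,0.004,0.0037,-1.35,-1.41,4.88,0]
```

Emit:
carry_out(series=[-0.005,-0.0125,0,-1.35,-1.4,4.9,0,-0.006,-0.012,0,-1.35,-1.4,4.9,0,-0.007,-0.0115,0,-1.35,-1.4,4.9,0,-0.008,-0.011,0,-1.35,-1.4,4.9,0,-0.009,-0.01,0,-1.35,-1.4,4.9,0,-0.01,-0.0095,0,-1.35,-1.4,4.9,0,-0.0105,-0.0085,0,-1.35,-1.4,4.9,0,-0.0115,-0.0075,0,-1.35,-1.4,4.9,0,-0.012,-0.0065,0,-1.35,-1.4,4.9,0,-0.0125,-0.0055,0,-1.35,-1.4,4.9,0])

```text
time: 8.23
tcp_pos: [0.5087, 0.2015, 0.1678]
eef_rot: [[-0.478, 0.829, 0.291], [0.872, 0.488, 0.045], [-0.105, 0.275, -0.956]]
wrist_force: [0.3, 0.1, -4.0]
width: 0.0217
```

```bash
python3 - <<'E'
from pl import *
rep()
plan(strike(.08),RS,0,n=9)
E
```

```text
t 8.23 p [0.5087 0.2015 0.1678] q [ -2.9  17.4 -33.5 121.2  32.4  32.4 -30.1] F [ 0.3  0.1 -4. ] w 0.0217 yaw_y 30.47 z [ 0.291  0.045 -0.956]
d 0.1188 a 45.35 n 9
[-0.0129,-0.0025,0.0006,-1.43,-1.37,4.63,0,-0.0131,-0.0015,0.0009,-1.43,-1.37,4.63,0,-0.0131,-0.0005,0.0012,-1.43,-1.37,4.63,0,-0.0131,0.0006,0.0015,-1.43,-1.37,4.63,0,-0.013,0.0016,0.0018,-1.43,-1.37,4.63,0,-0.0128,0.0026,0.0022,-1.43,-1.37,4.63,0,-0.0125,0.0035,0.0026,-1.43,-1.37,4.63,0,-0.0121,0.0045,0.003,-1.43,-1.37,4.63,0,-0.0116,0.0053,0.0034,-1.43,-1.37,4.63,0]
```

Emit:
carry_out(series=[-0.013,-0.0025,0.0005,-1.4,-1.4,4.6,0,-0.013,-0.0015,0.001,-1.4,-1.4,4.6,0,-0.013,-0.0005,0.001,-1.4,-1.4,4.6,0,-0.013,0.0005,0.0015,-1.4,-1.4,4.6,0])

```text
time: 8.57
tcp_pos: [0.5206, 0.1471, 0.1621]
eef_rot: [[-0.148, 0.903, 0.403], [0.985, 0.169, -0.018], [-0.085, 0.394, -0.915]]
wrist_force: [0.0, 0.1, -3.8]
width: 0.0216
```

```bash
python3 - <<'E'
from pl import *
rep()
plan(strike(.08),RS,0,n=5)
E
```

```text
t 8.57 p [0.5206 0.1471 0.1621] q [ -9.7  14.6 -22.3 126.8  45.2  26.1 -59.7] F [ 0.   0.1 -3.8] w 0.0216 yaw_y 10.62 z [ 0.403 -0.018 -0.915]
d 0.0641 a 24.53 n 5
[-0.0123,0.0033,0.0012,-1.52,-1.27,4.49,0,-0.012,0.0042,0.0016,-1.52,-1.27,4.49,0,-0.0116,0.0051,0.002,-1.52,-1.27,4.49,0,-0.0111,0.0059,0.0024,-1.52,-1.27,4.49,0,-0.0106,0.0067,0.0028,-1.52,-1.27,4.49,0]
```

Emit:
carry_out(series=[-0.0125,0.0035,0.001,-1.5,-1.3,4.5,0,-0.012,0.004,0.0015,-1.5,-1.3,4.5,0,-0.0115,0.005,0.002,-1.5,-1.3,4.5,0])

```text
time: 8.82
tcp_pos: [0.5325, 0.1097, 0.1614]
eef_rot: [[0.103, 0.876, 0.471], [0.994, -0.071, -0.085], [-0.041, 0.477, -0.878]]
wrist_force: [0.6, -0.3, -4.2]
width: 0.0218
```

```bash
python3 - <<'E'
from pl import *
rep()
plan(strike(.08),RS,0,n=3)
E
```

```text
t 8.82 p [0.5325 0.1097 0.1614] q [-15.2  13.9 -14.5 129.5  58.3  24.8 -85.3] F [ 0.6 -0.3 -4.2] w 0.0218 yaw_y -4.66 z [ 0.471 -0.085 -0.878]
d 0.0263 a 9.3 n 3
[-0.0064,0.0059,0.0008,-1.11,-0.74,2.8,0,-0.0061,0.0062,0.001,-1.11,-0.74,2.8,0,-0.0058,0.0064,0.0012,-1.11,-0.74,2.8,0]
```

Emit:
carry_out(series=[-0.0065,0.006,0.001,-1.1,-0.7,2.8,0,-0.006,0.006,0.001,-1.1,-0.7,2.8,0,-0.003,0.003,0,-0.5,-0.4,1.4,0,0,0,0,0,0,0,0,0,0,0,0,0,0,0])

```text
time: 9.23
tcp_pos: [0.5384, 0.0907, 0.1598]
eef_rot: [[0.229, 0.837, 0.497], [0.973, -0.193, -0.124], [-0.008, 0.512, -0.859]]
wrist_force: [-0.7, -0.1, -5.1]
width: 0.0215
```

```bash
python3 - <<'E'
from pl import *
rep()
plan(strike(.04),RS,0,n=4)
from station import camera
for n in("scene","top"):
    c=camera(n);cv2.imwrite(f"pics/{n}5.png",c["img"]);np.savez(f"{n}5.npz",**c)
    a=c["img"];x=(200,170,340,290)if n=="scene" else (170,80,310,200)
    cv2.imwrite(f"pics/{n}5c.png",cv2.resize(a[x[1]:x[3],x[0]:x[2]],None,fx=5,fy=5,interpolation=cv2.INTER_CUBIC))
E
```

```text
t 9.23 p [0.5384 0.0907 0.1598] q [-17.1  14.2 -11.5 130.5  65.   25.3 -98.6] F [-0.7 -0.1 -5.1] w 0.0215 yaw_y -12.98 z [ 0.497 -0.124 -0.859]
d 0.0393 a 1.66 n 4
[0,0.0032,0.0093,-0.3,-0.04,0.28,0,0.0001,0.0032,0.0093,-0.3,-0.04,0.28,0,0.0001,0.0031,0.0093,-0.3,-0.04,0.28,0,0.0001,0.0031,0.0093,-0.3,-0.04,0.28,0]
```

View pics/scene5c.png

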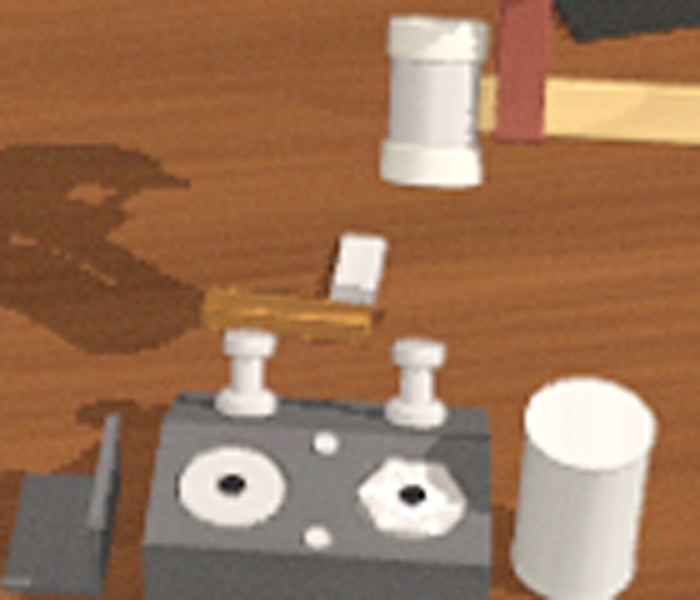

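View pics/top5c.png

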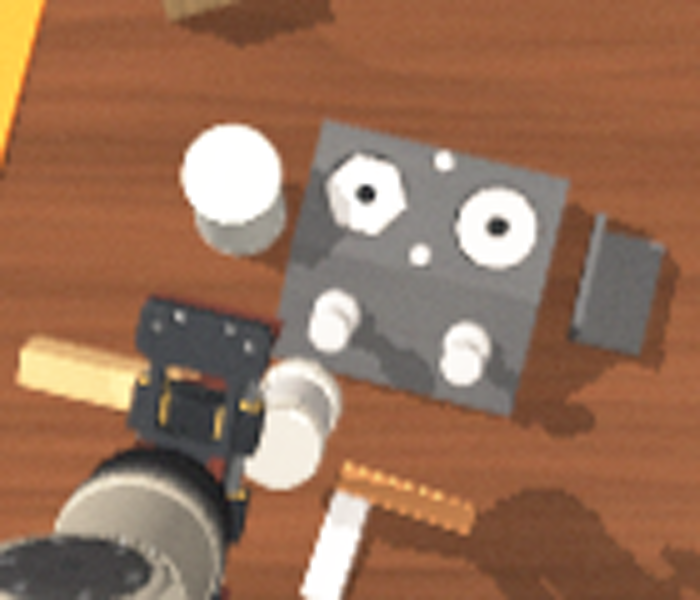

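```bash
python3 - <<'E'
from pl import *
o=state();p=np.array(o["tcp_pos"]);R=np.array(o["eef_rot"])
for n,(x0,y0) in(("scene",(200,170)),("top",(170,80))):
    im,k,e=ld(n+"5");o5=cv2.resize(im[y0:y0+120,x0:x0+140],None,fx=5,fy=5,interpolation=cv2.INTER_CUBIC)
    def cr(q,col,r=None,Rm=None):
        pts=[q] if r is None else [q+Rm[:,0]*r*np.cos(a)+Rm[:,1]*r*np.sin(a) for a in np.linspace(0,6.28,40)]
        c=np.array([(proj(k,e,x)-[x0,y0]+.5)*5-.5 for x in pts]).round().astype(int)
        if r is None: cv2.drawMarker(o5,tuple(map(int,c[0])),col,cv2.MARKER_CROSS,12,1)
        else: cv2.polylines(o5,[c],True,col,1)
    cr(p+R@G,(0,0,255));cr(p+R@G,(0,0,255),.0235,R);u=p+R@(G-[0,0,.076]);cr(u,(0,200,0),.0235,R)
    cr(C0,(255,0,0),.012,RS)
    cv2.imwrite(f"pics/{n}5o.png",o5)
E
```

```text
(no output)
```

View pics/scene5o.png

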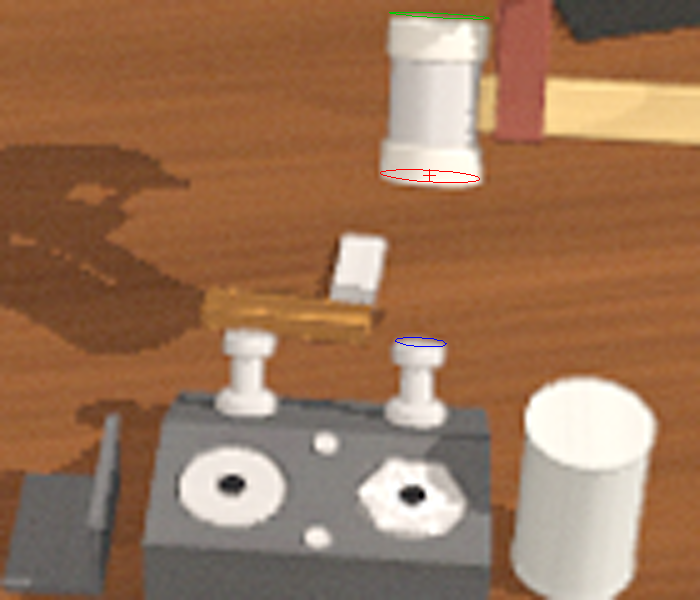

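View pics/top5o.png

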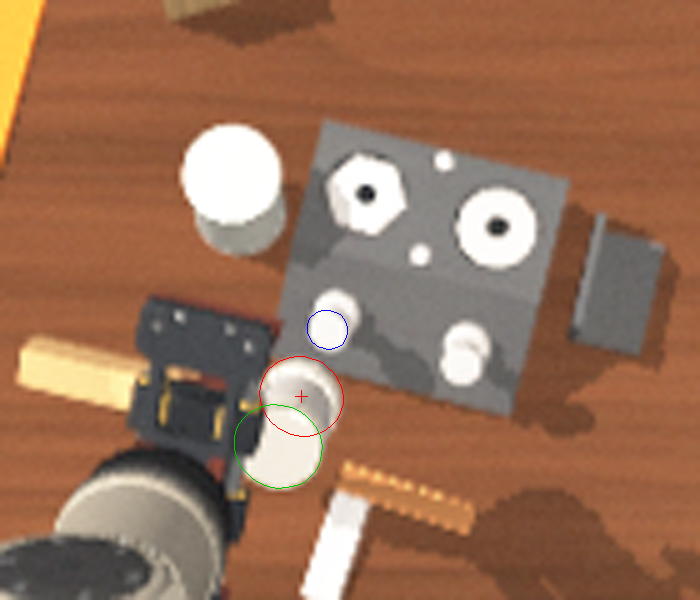

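Emit:
carry_out(series=[0,0.003,0.0095,-0.3,0,0.3,0,0,0.003,0.0095,-0.3,0,0.3,0,0,0.003,0.0095,-0.3,0,0.3,0,0,0.003,0.008,-0.3,0,0.3,0,0,0,0,0,0,0,0])

```text
time: 9.75
tcp_pos: [0.5674, 0.0862, 0.1334]
eef_rot: [[0.241, 0.823, 0.514], [0.97, -0.208, -0.123], [0.006, 0.529, -0.849]]
wrist_force: [-0.1, 0.4, -4.2]
width: 0.0217
```

```bash
python3 - <<'E'
from pl import *
rep()
o=state();print("tool-frame err",np.array(o["eef_rot"]).T@(strike(0)-o["tcp_pos"]))
plan(strike(.01),RS,0,n=4)
E
```

```text
t 9.75 p [0.5674 0.0862 0.1334] q [ -17.9   19.1   -8.6  129.2   76.1   22.9 -109.3] F [-0.1  0.4 -4.2] w 0.0217 yaw_y -14.15 z [ 0.514 -0.123 -0.849]
tool-frame err [-0.00259359  0.00136101  0.03958501]
d 0.0297 a 0.48 n 4
[-0.0006,0.0003,0.0074,-0.02,-0.11,0.03,0,-0.0006,0.0003,0.0074,-0.02,-0.11,0.03,0,-0.0006,0.0003,0.0074,-0.02,-0.11,0.03,0,-0.0006,0.0003,0.0074,-0.02,-0.11,0.03,0]
```

Emit:
carry_out(series=[-0.0006,0.0003,0.007,0,-0.1,0,0,-0.0006,0.0003,0.007,0,-0.1,0,0,-0.0006,0.0003,0.007,0,-0.1,0,0,-0.0006,0.0003,0.005,0,-0.1,0,0,0,0,0,0,0,0,0,0,0,0,0,0,0,0])

```text
time: 10.25
tcp_pos: [0.5803, 0.0828, 0.1109]
eef_rot: [[0.239, 0.826, 0.51], [0.971, -0.204, -0.125], [0.001, 0.525, -0.851]]
wrist_force: [-0.3, -0.1, -4.3]
width: 0.0218
```

```bash
python3 - <<'E'
from pl import *
rep()
o=state();print("tool-frame err",np.array(o["eef_rot"]).T@(strike(0)-o["tcp_pos"]))
plan(strike(.0),RS,0,n=1)
from station import camera
for n in("scene","top"):
    c=camera(n)
    a=c["img"];x=(200,170,340,290)if n=="scene" else (170,80,310,200)
    cv2.imwrite(f"pics/{n}6c.png",cv2.resize(a[x[1]:x[3],x[0]:x[2]],None,fx=5,fy=5,interpolation=cv2.INTER_CUBIC))
E
```

```text
t 10.25 p [0.5803 0.0828 0.1109] q [ -17.8   22.5   -7.5  128.3   82.1   21.9 -114.3] F [-0.3 -0.1 -4.3] w 0.0218 yaw_y -13.87 z [ 0.51  -0.125 -0.851]
tool-frame err [-0.00221565  0.00197952  0.01337434]
d 0.0137 a 0.56 n 1
[-0.0022,0.002,0.0134,-0.32,-0.28,0.36,0]
```

View pics/scene6c.png

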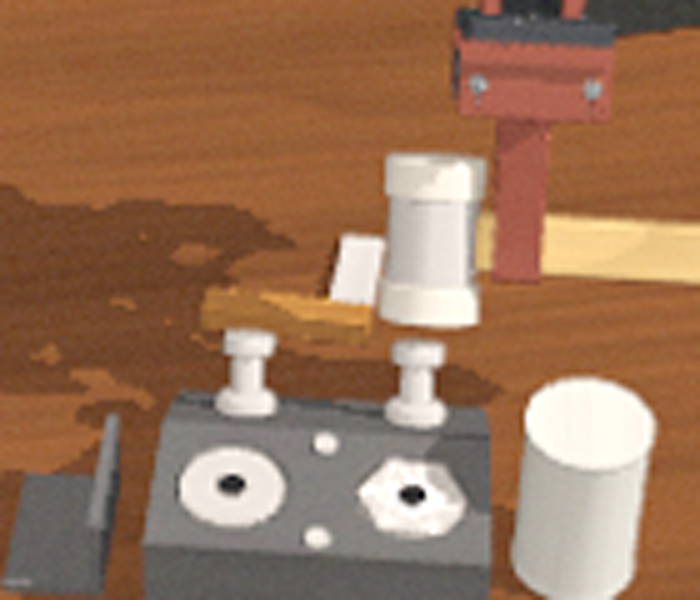

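View pics/top6c.png

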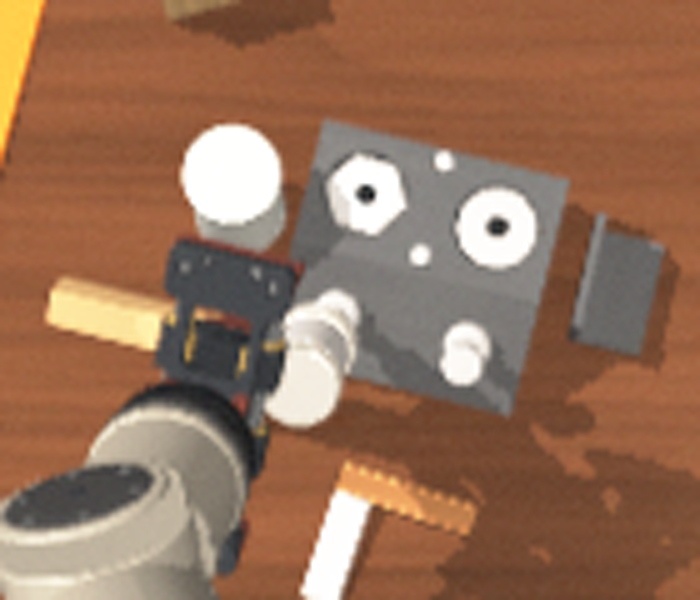

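Emit:
carry_out(series=[-0.0015,0.001,0.003,-0.2,-0.2,0.2,0,-0.0015,0.0005,0.003,-0.1,-0.1,0.1,0,0,0,0.002,0,0,0,0,0,0,0,0,0,0,0])

```text
time: 10.68
tcp_pos: [0.5855, 0.0787, 0.1058]
eef_rot: [[0.246, 0.821, 0.515], [0.969, -0.209, -0.131], [0.0, 0.532, -0.847]]
wrist_force: [0.7, -0.2, -3.9]
width: 0.0217
```

```bash
cat > st.py <<'E'
from pl import *
rep()
o=state();print("tool-frame err",(np.array(o["eef_rot"]).T@(strike(0)-o["tcp_pos"])).round(4), "Ftool",(np.array(o["eef_rot"]).T@o["wrist_force"]).round(1),"T",np.round(o["ft_torque"],2))
print("rot err",Ro.from_matrix(np.array(o["eef_rot"]).T@RS).as_rotvec(degrees=True).round(2))
E
python3 st.py
```

```text
t 10.68 p [0.5855 0.0787 0.1058] q [ -17.7   23.4   -7.1  128.1   85.    21.9 -117.2] F [ 0.7 -0.2 -3.9] w 0.0217 yaw_y -14.28 z [ 0.515 -0.131 -0.847]
tool-frame err [ 0.0006 -0.0005  0.0059] Ftool [-0.  -1.5  3.7] T [ 0.38  0.79 -0.05]
rot err [ 0.12 -0.04  0.02]
```

Emit:
carry_out(series=[0,0,0.004,0,0,0,0,0,0,0.003,0,0,0,0])

```text
time: 10.85
tcp_pos: [0.5893, 0.078, 0.1]
eef_rot: [[0.246, 0.82, 0.516], [0.969, -0.209, -0.13], [0.001, 0.532, -0.847]]
wrist_force: [-4.8, 0.7, 1.4]
width: 0.0216
```

```bash
python3 st.py
```

```text
t 10.85 p [0.5893 0.078  0.1   ] q [ -17.6   24.3   -7.   127.9   86.9   21.7 -119. ] F [-4.8  0.7  1.4] w 0.0216 yaw_y -14.28 z [ 0.516 -0.13  -0.847]
tool-frame err [ 0.0003 -0.0007 -0.001 ] Ftool [-0.5 -3.3 -3.8] T [ 0.06  1.13 -0.15]
rot err [ 0.15 -0.08  0.02]
```

Emit:
carry_out(series=[0,0,0.004,0,0,0,0,0,0,0.003,0,0,0,0])

```text
time: 11.02
tcp_pos: [0.5929, 0.0771, 0.0938]
eef_rot: [[0.246, 0.82, 0.516], [0.969, -0.209, -0.13], [0.001, 0.533, -0.846]]
wrist_force: [-3.7, 0.7, 2.1]
width: 0.0218
```

```bash
python3 st.py
```

```text
t 11.02 p [0.5929 0.0771 0.0938] q [ -17.4   25.2   -6.9  127.6   88.9   21.6 -120.8] F [-3.7  0.7  2.1] w 0.0218 yaw_y -14.26 z [ 0.516 -0.13  -0.846]
tool-frame err [ 0.0002 -0.0006 -0.0083] Ftool [-0.2 -2.  -3.8] T [ 0.01  1.05 -0.21]
rot err [ 0.18 -0.08  0.03]
```

Emit:
carry_out(series=[0,0,0.004,0,0,0,0,0,0,0.003,0,0,0,0])

```text
time: 11.18
tcp_pos: [0.5968, 0.0764, 0.0877]
eef_rot: [[0.245, 0.82, 0.517], [0.969, -0.208, -0.13], [0.001, 0.533, -0.846]]
wrist_force: [-9.4, 5.5, 13.1]
width: 0.0219
```

```bash
python3 st.py
```

```text
t 11.18 p [0.5968 0.0764 0.0877] q [ -17.1   26.1   -6.9  127.3   90.9   21.6 -122.5] F [-9.4  5.5 13.1] w 0.0219 yaw_y -14.25 z [ 0.517 -0.13  -0.846]
tool-frame err [ 0.     -0.0006 -0.0156] Ftool [  3.1  -1.9 -16.6] T [0.6  0.65 0.23]
rot err [ 0.21 -0.1   0.04]
```

Emit:
carry_out(series=[0,0,0.003,0,0,0,0])

```text
time: 11.27
tcp_pos: [0.5987, 0.0781, 0.0854]
eef_rot: [[0.242, 0.82, 0.518], [0.97, -0.207, -0.126], [0.004, 0.533, -0.846]]
wrist_force: [-9.9, 6.6, 11.1]
width: 0.0219
```

```bash
python3 st.py
```

```text
t 11.27 p [0.5987 0.0781 0.0854] q [ -17.    26.5   -7.   127.1   91.8   21.5 -123.2] F [-9.9  6.6 11.1] w 0.0219 yaw_y -14.16 z [ 0.518 -0.126 -0.846]
tool-frame err [-0.002  -0.0007 -0.0183] Ftool [  4.   -3.5 -15.3] T [0.78 0.93 0.27]
rot err [ 0.22 -0.31  0.12]
```

```bash
cat > cam.py <<'E'
import sys
from h import *
from station import camera
tag=sys.argv[1]
for n in("scene","top"):
    c=camera(n);np.savez(f"{n}{tag}.npz",**c)
    a=c["img"];x=(200,170,340,290)if n=="scene" else (170,80,310,200)
    cv2.imwrite(f"pics/{n}{tag}c.png",cv2.resize(a[x[1]:x[3],x[0]:x[2]],None,fx=5,fy=5,interpolation=cv2.INTER_CUBIC))
E
python3 cam.py 7;python3 st.py
```

```text
t 11.37 p [0.5988 0.0782 0.0853] q [ -17.    26.5   -7.   127.1   91.7   21.5 -123.2] F [-3.4  4.   3.1] w 0.022 yaw_y -14.14 z [ 0.518 -0.126 -0.846]
tool-frame err [-0.0022 -0.0007 -0.0184] Ftool [ 3.  -2.  -4.9] T [0.73 0.82 0.24]
rot err [ 0.21 -0.32  0.14]
```

View pics/scene7c.png

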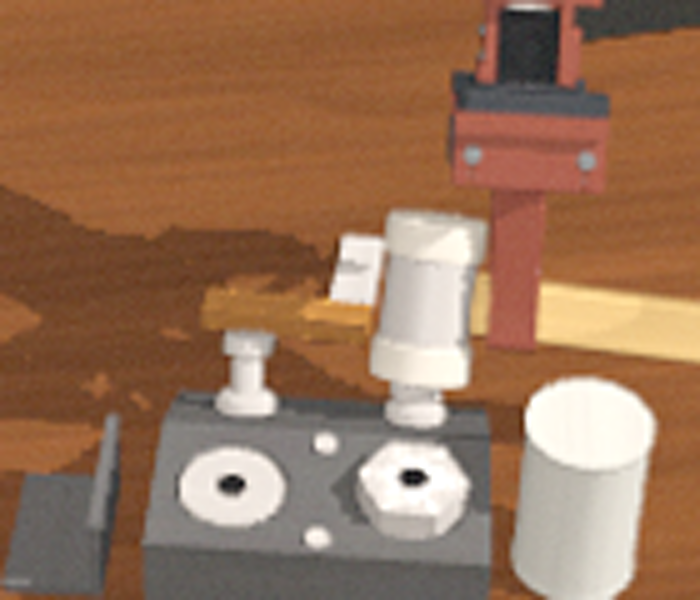

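View pics/top7c.png

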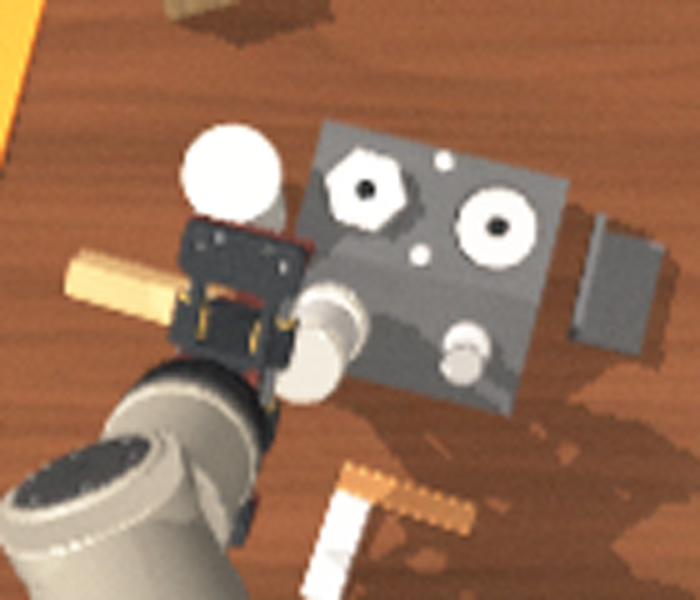

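Emit:
carry_out(series=[0,0,-0.006,0,0,0,0,0,0,-0.01,0,0,0,0,0,0,-0.012,0,0,0,0,0,0,-0.014,0,0,0,0,0,0,-0.014,0,0,0,0,0,0,-0.014,0,0,0,0,0,0,0,0,0,0,0])

```text
time: 11.95
tcp_pos: [0.5612, 0.0867, 0.1446]
eef_rot: [[0.243, 0.823, 0.514], [0.97, -0.207, -0.127], [0.002, 0.529, -0.848]]
wrist_force: [0.3, 0.4, -4.3]
width: 0.0215
```

```bash
python3 cam.py 8;python3 st.py
```

```text
t 12.05 p [0.5616 0.0861 0.1431] q [ -18.3   17.6   -8.6  129.5   72.8   23.6 -106.2] F [-0.   0.4 -5. ] w 0.022 yaw_y -14.13 z [ 0.513 -0.128 -0.849]
tool-frame err [-0.0009  0.001   0.0508] Ftool [ 0.4 -2.8  4.2] T [0.32 0.91 0.04]
rot err [-0.09 -0.14  0.15]
```

View pics/scene8c.png

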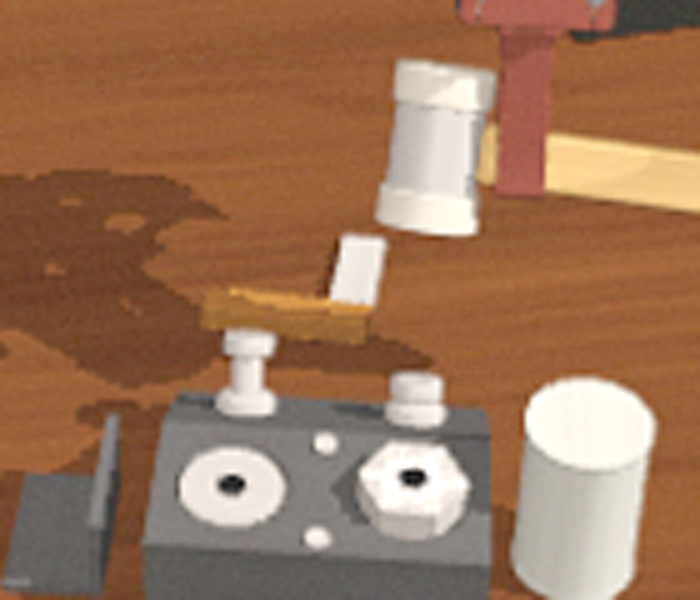

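View pics/top8c.png

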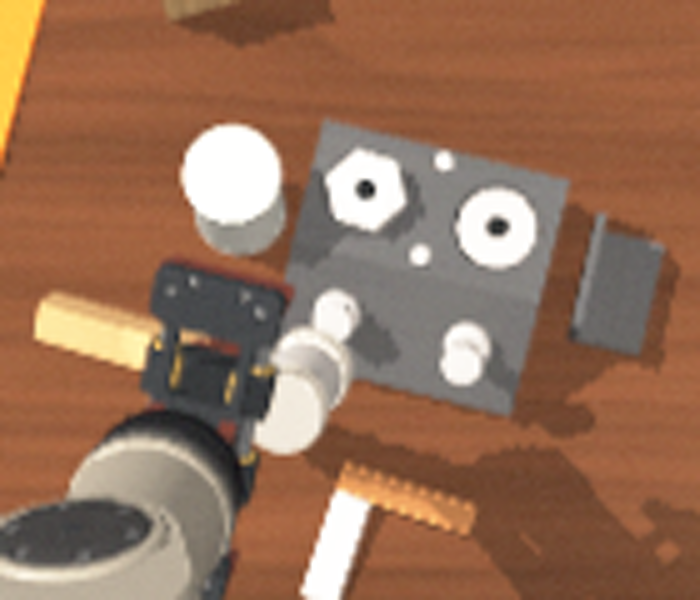

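```bash
python3 - <<'E'
from pl import *
im0,k,e=ld("scene0");im8=ld("scene8")[0]
for h in (0,.012,.014,.016): print(h,proj(k,e,C0-zp*h).round(2))
for c in(282,283,284,285):
  for im,a in((im0,232),(im8,238)):
    f=cv2.resize(im.min(2)[a-4:a+22,c:c+1].astype(np.float32),(1,260),interpolation=cv2.INTER_LINEAR).ravel()
    i=np.where(f>125)[0]; i=i[0]; print(c,"top edge",a-4+(i+.5)/10-.5,end="; ")
  print()
print(im8.min(2)[240:256,278:290])
E
```

```text
0 [283.64 237.92]
0.012 [283.34 242.96]
0.014 [283.29 243.8 ]
0.016 [283.24 244.64]
282 top edge 237.25; 282 top edge 243.95; 
283 top edge 237.35; 283 top edge 244.05; 
284 top edge 237.55; 284 top edge 244.25; 
285 top edge 237.55; 285 top edge 244.25; 
[[ 41  47  39  45  43  38  57  62  54  63  53  53]
 [ 37  41  43  37  47  41  42  36  51  54  63  55]
 [ 45  41  43  49  45  39  37  34  42  56  59  54]
 [ 39  39  33  35  33  36  37  29  52  57  53  58]
 [ 65  97 122 130 131 126 113 112  90  68  49  54]
 [125 168 202 203 205 205 186 183 177 166  98  49]
 [150 181 197 204 209 208 207 207 224 234 152  50]
 [155 172 180 195 213 225 226 228 231 235 157  56]
 [146 171 180 195 212 220 222 227 229 230 144  50]
 [119 160 174 189 204 208 213 217 222 219 134  46]
 [162 173 169 178 191 186 193 191 206 187 119  60]
 [185 198 213 218 224 226 231 231 233 238 191 110]
 [180 184 205 214 222 228 230 235 234 238 213 144]
 [170 184 189 187 208 216 222 224 229 234 201 126]
 [141 173 185 195 204 214 219 221 223 223 160 103]
 [ 99  99 117 123 127 158 166 168 142 131 112 110]]
```

```bash
python3 - <<'E'
from pl import *
o=state();p=np.array(o["tcp_pos"]);R=np.array(o["eef_rot"])
im,k,e=ld("scene8")
hs=cv2.cvtColor(im,cv2.COLOR_BGR2HSV)
m=(hs[...,0]>14)&(hs[...,0]<32)&(im[...,1]>165)
up=[];lo=[]
for u in range(312,345):
    v=np.where(m[190:220,u])[0]
    if len(v)>3: up.append((u,190+v[0]));lo.append((u,190+v[-1]))
print(up[0],up[-1],lo[-1])
for x in(up,lo): 
    x=np.array(x);print("slope",np.degrees(np.arctan(np.polyfit(x[:,0],x[:,1],1)[0])))
for phi in(0,-3,-5,-7):
    Q=R@Ro.from_euler("y",phi,degrees=True).as_matrix()
    a,b=[proj(k,e,p+R@[0,0,.006]+Q@[x,0.011,-.013]) for x in(.02,.10)]
    d=b-a;print(phi,np.degrees(np.arctan2(d[1],d[0])),a,b)
E
```

```text
(312, np.int64(197)) (344, np.int64(202)) (344, np.int64(212))
slope 8.328393943170727
slope 8.197114931217227
0 3.280199692632875 [312.71470899 195.33696549] [347.70253953 197.34222003]
-3 6.260662006883886 [312.97032658 195.8131342 ] [347.78550904 199.6325733 ]
-5 8.248335021982816 [313.12657941 196.13770355] [347.77323825 201.16020203]
-7 10.23664493670176 [313.27128092 196.46750812] [347.70695398 202.68620347]
```

```bash
cat >> pl.py <<'E'
RP=down(81.0)@Ro.from_euler("y",5,degrees=True).as_matrix()
G2=np.array([-.0434,0,.0435])
def place(h): return np.array([.523,.3535,.004+h])-RP@G2
E
python3 - <<'E'
from pl import *
print(place(0),down(81)@np.array([1,0,0]),RP.round(3).tolist())
r=plan(place(.09),RP,0,n=20)
E
```

```text
[0.48404204 0.35967033 0.05111703] [-0.98768834  0.15643447  0.        ] [[-0.984, 0.156, -0.086], [0.156, 0.988, 0.014], [0.087, 0.0, -0.996]]
d 0.2843 a 100.5 n 20
[0.0123,-0.0061,-0.0037,1.42,1.51,-4.58,0,0.0129,-0.0052,-0.0032,1.42,1.51,-4.58,0,0.0133,-0.0042,-0.0027,1.42,1.51,-4.58,0,0.0137,-0.0032,-0.0023,1.42,1.51,-4.58,0,0.0139,-0.0021,-0.0019,1.42,1.51,-4.58,0,0.0141,-0.001,-0.0014,1.42,1.51,-4.58,0,0.0142,0.0001,-0.0011,1.42,1.51,-4.58,0,0.0141,0.0012,-0.0007,1.42,1.51,-4.58,0,0.014,0.0023,-0.0004,1.42,1.51,-4.58,0,0.0138,0.0034,-0.0001,1.42,1.51,-4.58,0,0.0135,0.0045,0.0002,1.42,1.51,-4.58,0,0.0131,0.0056,0.0004,1.42,1.51,-4.58,0,0.0126,0.0066,0.0006,1.42,1.51,-4.58,0,0.012,0.0076,0.0007,1.42,1.51,-4.58,0,0.0113,0.0086,0.0009,1.42,1.51,-4.58,0,0.0106,0.0095,0.0009,1.42,1.51,-4.58,0,0.0098,0.0103,0.0009,1.42,1.51,-4.58,0,0.0089,0.0111,0.0009,1.42,1.51,-4.58,0,0.008,0.0118,0.0009,1.42,1.51,-4.58,0,0.007,0.0124,0.0008,1.42,1.51,-4.58,0]
```

Emit:
carry_out(series=[0.0125,-0.006,-0.006,1.4,1.5,-4.6,0,0.013,-0.005,-0.006,1.4,1.5,-4.6,0,0.0135,-0.004,-0.005,1.4,1.5,-4.6,0,0.0135,-0.003,-0.004,1.4,1.5,-4.6,0,0.014,-0.002,-0.003,1.4,1.5,-4.6,0,0.014,-0.001,-0.002,1.4,1.5,-4.6,0,0.014,0,-0.001,1.4,1.5,-4.6,0,0.014,0.001,-0.0005,1.4,1.5,-4.6,0,0.014,0.0025,-0.0005,1.4,1.5,-4.6,0,0.014,0.0035,0,1.4,1.5,-4.6,0])

```text
time: 12.88
tcp_pos: [0.5153, 0.2174, 0.1399]
eef_rot: [[-0.577, 0.784, 0.231], [0.813, 0.579, 0.065], [-0.083, 0.225, -0.971]]
wrist_force: [-0.3, 0.3, -5.1]
width: 0.022
```

```bash
python3 - <<'E'
from pl import *
rep()
r=plan(place(.07),RP,0,n=10)
E
```

```text
t 12.88 p [0.5153 0.2174 0.1399] q [ -1.2  22.6 -36.  118.7  32.8  33.3 -23.8] F [-0.3  0.3 -5.1] w 0.022 yaw_y 36.47 z [ 0.231  0.065 -0.971]
d 0.1469 a 48.32 n 10
[0.0135,0.0054,0.002,1.24,1.44,-4.44,0,0.013,0.0064,0.0022,1.24,1.44,-4.44,0,0.0124,0.0075,0.0024,1.24,1.44,-4.44,0,0.0117,0.0085,0.0025,1.24,1.44,-4.44,0,0.011,0.0094,0.0026,1.24,1.44,-4.44,0,0.0101,0.0103,0.0027,1.24,1.44,-4.44,0,0.0092,0.0111,0.0027,1.24,1.44,-4.44,0,0.0083,0.0118,0.0027,1.24,1.44,-4.44,0,0.0073,0.0125,0.0026,1.24,1.44,-4.44,0,0.0062,0.0131,0.0025,1.24,1.44,-4.44,0]
```

Emit:
carry_out(series=[0.0135,0.0055,0,1.25,1.45,-4.4,0,0.013,0.0065,0,1.25,1.45,-4.4,0,0.0125,0.0075,0,1.25,1.45,-4.4,0,0.0115,0.0085,0,1.25,1.45,-4.4,0,0.011,0.0095,0,1.25,1.45,-4.4,0,0.01,0.0105,0.002,1.25,1.45,-4.4,0,0.009,0.011,0.002,1.25,1.45,-4.4,0,0.0085,0.012,0.002,1.25,1.45,-4.4,0,0.0075,0.0125,0.002,1.25,1.45,-4.4,0,0,0,0,0,0,0,0,0,0,0,0,0,0,0])

```text
time: 13.8
tcp_pos: [0.4911, 0.337, 0.12]
eef_rot: [[-0.97, 0.225, -0.086], [0.225, 0.974, 0.007], [0.086, -0.013, -0.996]]
wrist_force: [-0.1, -1.1, -4.0]
width: 0.0218
```

```bash
python3 - <<'E'
from pl import *
rep()
r=plan(place(.03),RP,0,n=4)
E
```

```text
t 13.8 p [0.4911 0.337  0.12  ] q [ -4.   39.1 -48.8 101.1  29.3  57.9  13.2] F [-0.1 -1.1 -4. ] w 0.0218 yaw_y 76.99 z [-0.086  0.007 -0.996]
d 0.0456 a 4.08 n 4
[0.0022,0.0053,0.0099,-0.09,0.01,-1.01,0,0.0021,0.0053,0.0099,-0.09,0.01,-1.01,0,0.002,0.0053,0.0099,-0.09,0.01,-1.01,0,0.0019,0.0053,0.0099,-0.09,0.01,-1.01,0]
```

Emit:
carry_out(series=[0.002,0.0055,0.009,-0.1,0,-1,0,0.002,0.0055,0.009,-0.1,0,-1,0,0.002,0.005,0.009,-0.1,0,-1,0,0.002,0.004,0.006,0,0,-0.7,0,0,0,0,0,0,0,0,0,0,0,0,0,0,0])

```text
time: 14.3
tcp_pos: [0.4851, 0.3546, 0.0808]
eef_rot: [[-0.983, 0.165, -0.084], [0.165, 0.986, 0.006], [0.084, -0.008, -0.996]]
wrist_force: [0.4, -0.3, -4.3]
width: 0.0217
```

```bash
python3 - <<'E'
from pl import *
rep()
r=plan(place(.0),RP,0,n=4)
from station import camera
c=camera("scene");np.savez("scene9.npz",**c);a=c["img"]
cv2.imwrite("pics/scene9c.png",cv2.resize(a[120:240,340:460],None,fx=5,fy=5,interpolation=cv2.INTER_CUBIC))
E
```

```text
t 14.3 p [0.4851 0.3546 0.0808] q [ -6.8  42.4 -47.5 101.6  32.5  54.9  13. ] F [ 0.4 -0.3 -4.3] w 0.0217 yaw_y 80.5 z [-0.084  0.006 -0.996]
d 0.0301 a 0.68 n 4
[-0.0002,0.0013,0.0074,-0.1,0.04,-0.13,0,-0.0002,0.0012,0.0074,-0.1,0.04,-0.13,0,-0.0002,0.0012,0.0074,-0.1,0.04,-0.13,0,-0.0002,0.0012,0.0074,-0.1,0.04,-0.13,0]
```

View pics/scene9c.png

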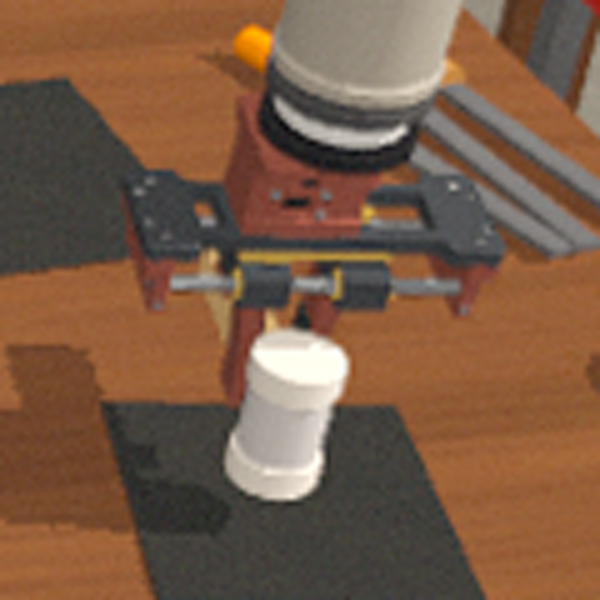

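Emit:
carry_out(series=[0,0.001,0.007,0,0,0,0,0,0.001,0.006,0,0,0,0,0,0.001,0.005,0,0,0,0,0,0,0.002,0,0,0,0,0,0,0,0,0,0,0])

```text
time: 14.77
tcp_pos: [0.4848, 0.3577, 0.06]
eef_rot: [[-0.983, 0.167, -0.082], [0.167, 0.986, 0.007], [0.082, -0.007, -0.997]]
wrist_force: [0.0, -0.0, -4.3]
width: 0.0223
```

```bash
python3 - <<'E'
from pl import *
rep()
r=plan(place(.0),RP,0,n=2);print(state()["ft_torque"])
E
```

```text
t 14.77 p [0.4848 0.3577 0.06  ] q [ -7.9  43.9 -46.4 102.   33.9  53.   11.8] F [ 0.  -0.  -4.3] w 0.0223 yaw_y 80.41 z [-0.082  0.007 -0.997]
d 0.0091 a 0.77 n 2
[0.0001,0.0009,0.0045,-0.17,0.15,-0.31,0,0.0001,0.0009,0.0045,-0.17,0.15,-0.31,0]
[ 0.04087147 -0.17997616  0.00093811]
```

Emit:
carry_out(series=[0,0.0005,0.003,-0.2,0.1,-0.3,0,0,0.0005,0.002,-0.2,0.1,-0.3,0,0,0,0.001,0,0,0,0,0,0,0,0,0,0,0])

```text
time: 15.1
tcp_pos: [0.4847, 0.3588, 0.0535]
eef_rot: [[-0.984, 0.156, -0.084], [0.155, 0.988, 0.015], [0.086, 0.002, -0.996]]
wrist_force: [0.4, 0.3, -5.0]
width: 0.0221
```

```bash
python3 - <<'E'
from pl import *
rep()
r=plan(place(.0),RP,0,n=2);print(state()["ft_torque"])
E
```

```text
t 15.1 p [0.4847 0.3588 0.0535] q [ -7.7  44.5 -46.4 102.2  34.3  52.2  12.3] F [ 0.4  0.3 -5. ] w 0.0221 yaw_y 81.02 z [-0.084  0.015 -0.996]
d 0.0026 a 0.15 n 2
[0.0003,0.0004,0.0012,0.06,0.05,0.01,0,0.0003,0.0004,0.0012,0.06,0.05,0.01,0]
[ 0.01199337 -0.15192071  0.02113006]
```

Emit:
carry_out(series=[0,0,0.0012,0,0,0,0,0,0,0.001,0,0,0,0,0,0,0,0,0,0,0])

```text
time: 15.35
tcp_pos: [0.4848, 0.3588, 0.0513]
eef_rot: [[-0.984, 0.157, -0.084], [0.156, 0.988, 0.016], [0.085, 0.002, -0.996]]
wrist_force: [0.2, -0.2, -4.6]
width: 0.0216
```

```bash
python3 - <<'E'
from pl import *
rep();print(state()["ft_torque"])
E
```

```text
t 15.35 p [0.4848 0.3588 0.0513] q [ -7.8  44.7 -46.3 102.2  34.4  52.   12.2] F [ 0.2 -0.2 -4.6] w 0.0216 yaw_y 80.99 z [-0.084  0.016 -0.996]
[-0.03653991 -0.18004888 -0.02954085]
```

Not touching yet; finer steps.

Emit:
carry_out(series=[0,0,0.0008,0,0,0,0,0,0,0.0008,0,0,0,0])

```text
time: 15.52
tcp_pos: [0.4847, 0.3591, 0.0503]
eef_rot: [[-0.984, 0.157, -0.083], [0.156, 0.988, 0.016], [0.085, 0.003, -0.996]]
wrist_force: [-1.5, -2.6, 5.9]
width: 0.0221
```

```bash
python3 - <<'E'
from pl import *
rep();print(state()["ft_torque"])
from station import camera
c=camera("scene");np.savez("scene10.npz",**c);a=c["img"]
cv2.imwrite("pics/scene10c.png",cv2.resize(a[120:240,340:460],None,fx=5,fy=5,interpolation=cv2.INTER_CUBIC))
E
```

```text
t 15.52 p [0.4847 0.3591 0.0503] q [ -7.9  44.7 -46.2 102.2  34.5  51.9  12.1] F [-1.5 -2.6  5.9] w 0.0221 yaw_y 80.99 z [-0.083  0.016 -0.996]
[-0.69941079  0.20312776 -0.04432284]
```

View pics/scene10c.png

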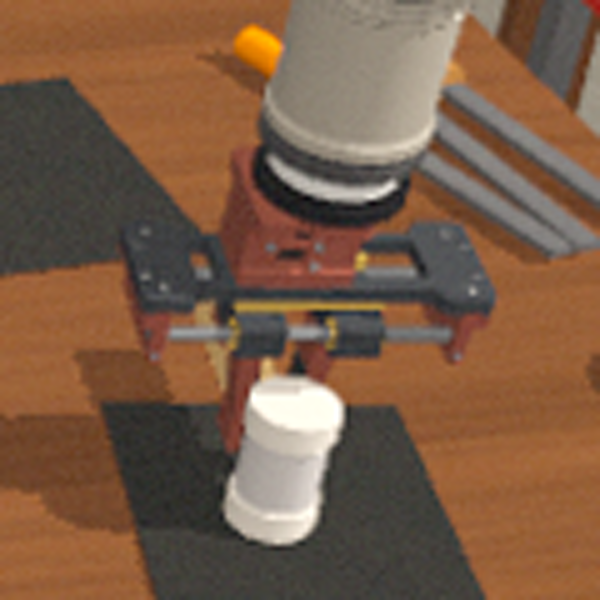

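Emit:
carry_out(series=[0,0,0,0,0,0,30,0,0,0,0,0,0,40,0,0,0,0,0,0,60,0,0,0,0,0,0,80,0,0,0,0,0,0,90,0,0,0,0,0,0,90,0,0,0,0,0,0,90])

```text
time: 16.15
tcp_pos: [0.4865, 0.3615, 0.0527]
eef_rot: [[-0.985, 0.156, -0.079], [0.155, 0.988, 0.02], [0.081, 0.008, -0.997]]
wrist_force: [0.1, 0.6, -0.5]
width: 0.0629
```

```bash
python3 - <<'E'
from pl import *
rep()
E
```

```text
t 16.15 p [0.4865 0.3615 0.0527] q [ -7.9  44.6 -46.3 102.1  34.5  51.8  12.1] F [ 0.1  0.6 -0.5] w 0.0629 yaw_y 81.01 z [-0.079  0.02  -0.997]
```

Emit:
carry_out(series=[0.001,0,-0.012,0,0,0,90,0.0015,0,-0.02,0,0,0,90,0.0015,0,-0.02,0,0,0,90,0.0015,0,-0.02,0,0,0,90,0.0015,0,-0.02,0,0,0,90,0.001,0,-0.01,0,0,0,90,0,0,0,0,0,0,90])

```text
time: 16.73
tcp_pos: [0.4855, 0.3608, 0.1625]
eef_rot: [[-0.985, 0.155, -0.081], [0.154, 0.988, 0.02], [0.083, 0.007, -0.997]]
wrist_force: [-0.4, -0.5, -0.7]
width: 0.0787
```

```bash
python3 - <<'E'
from pl import *
rep()
from station import camera
c=camera("scene");np.savez("scene11.npz",**c);a=c["img"];cv2.imwrite("pics/scene11c.png",cv2.resize(a[120:240,340:460],None,fx=5,fy=5,interpolation=cv2.INTER_CUBIC))
E
```

```text
t 16.73 p [0.4855 0.3608 0.1625] q [ -4.2  37.2 -51.7  98.6  27.6  61.5  16.6] F [-0.4 -0.5 -0.7] w 0.0787 yaw_y 81.09 z [-0.081  0.02  -0.997]
```

View pics/scene11c.png

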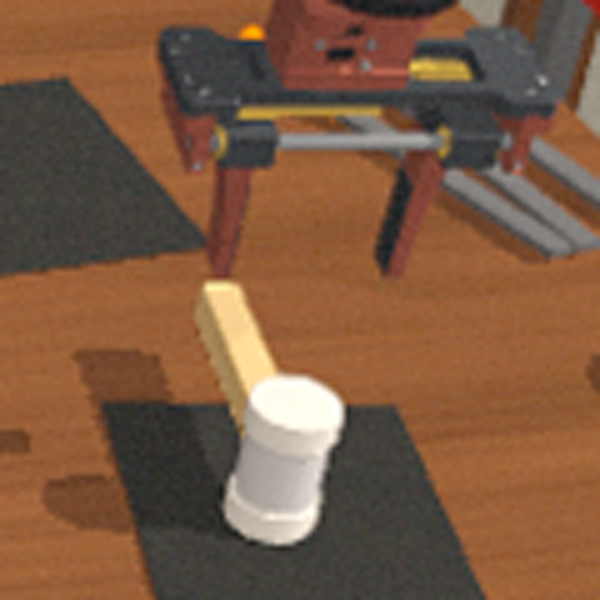

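```bash
python3 - <<'E'
from pl import *
print("pocket",F(28,40,61))
T=ld("top8");S=ld("scene8")
for n,(im,k,e),roi in(("top",T,(233,105,256,130)),):
    f=10;sub=cv2.resize(im.min(2)[roi[1]:roi[3],roi[0]:roi[2]],None,fx=f,fy=f,interpolation=cv2.INTER_CUBIC)
    c=max(cv2.findContours((sub>185).astype(np.uint8),cv2.RETR_EXTERNAL,cv2.CHAIN_APPROX_NONE)[0],key=cv2.contourArea)
    q=cv2.approxPolyDP(cv2.convexHull(c),9,True).reshape(-1,2);uv=(q+.5)/f-.5+roi[:2]
    W=np.array([ray(k,e,x,.061)[:2] for x in uv]);ed=np.roll(W,-1,0)-W
    print(uv.round(1).tolist(),W.mean(0).round(4),[(round(np.linalg.norm(x)*1000,1),round(np.degrees(np.arctan2(x[1],x[0]))%60,1)) for x in ed])
    M=cv2.moments(c);cc=(np.array([M["m10"],M["m01"]])/M["m00"]+.5)/f-.5+roi[:2];print("centroid",cc,ray(k,e,cc,.061))
# hole dots
for n,(im,k,e),roi in(("top",T,(239,113,249,123)),("scene",S,(277,260,290,271))):
    g=255-im.min(2)[roi[1]:roi[3],roi[0]:roi[2]].astype(float);g[g<90]=0
    M=cv2.moments(g);cc=np.array([M["m10"],M["m01"]])/M["m00"]+roi[:2];print(n,cc.round(2),ray(k,e,cc,.061).round(4))
im,k,e=T
# tin
m=(T[0].min(2)>200);
for c,a,b,_ in blobs(m,(200,98,229,128),40): print("tin",c,a,b,ray(k,e,c,.085))
for c,a,b,_ in blobs(m,(252,104,266,136),4): print("bolt",c,a,ray(k,e,c,.05))
E
```

```text
pocket [0.6888124  0.01164466 0.061     ]
[[241.0, 109.2], [248.4, 111.6], [250.4, 118.2], [250.2, 120.6], [244.4, 125.6], [237.0, 123.4], [234.8, 116.0], [235.0, 114.4]] [0.686  0.0122] [(np.float64(22.5), np.float64(12.7)), (np.float64(20.9), np.float64(16.8)), (np.float64(7.2), np.float64(55.8)), (np.float64(22.4), np.float64(11.3)), (np.float64(22.6), np.float64(13.7)), (np.float64(22.7), np.float64(17.1)), (np.float64(5.2), np.float64(50.8)), (np.float64(23.3), np.float64(11.6))]
centroid [242.65820634 117.44156538] [0.68580429 0.01212519 0.061     ]
top [242.61 117.43] [0.6858 0.0123 0.061 ]
scene [282.13 265.12] [0.6897 0.0112 0.061 ]
tin [215.78 114.49] 300 [207 105  19  20] [0.68747202 0.08918367 0.085     ]
bolt [258.125 111.875] 8 [ 0.705889   -0.03325864  0.05      ]
bolt [263.6744186  125.25581395] 43 [ 0.6657719  -0.04986811  0.05      ]
bolt [253.5 130.5] 12 [ 0.64976583 -0.02001546  0.05      ]
```

```bash
python3 - <<'E'
from pl import *
im,k,e=V["top"];s,ks,es=V["scene"]
cv2.imwrite("pics/crate.png",np.hstack([cv2.resize(im[130:215,318:412],None,fx=5,fy=5,interpolation=cv2.INTER_CUBIC)]))
for uv in((328,146),(400,143),(403,202),(330,205)): print("rim",uv,ray(k,e,uv,.075).round(3))
for uv in((382.5,164),(343,192),(356,163),(366,174)): print(uv,ray(k,e,uv,.022).round(3))
for uv in((78,222),(162,207),(168,258),(80,266)): print("scene rim?",uv,ray(ks,es,uv,.075).round(3))
E
```

```text
rim (328, 146) [ 0.601 -0.235  0.075]
rim (400, 143) [ 0.611 -0.443  0.075]
rim (403, 202) [ 0.441 -0.447  0.075]
rim (330, 205) [ 0.43  -0.239  0.075]
(382.5, 164) [ 0.558 -0.406  0.022]
(343, 192) [ 0.473 -0.287  0.022]
(356, 163) [ 0.56  -0.327  0.022]
(366, 174) [ 0.528 -0.356  0.022]
scene rim? (78, 222) [ 0.489 -0.443  0.075]
scene rim? (162, 207) [ 0.46  -0.246  0.075]
scene rim? (168, 258) [ 0.644 -0.233  0.075]
scene rim? (80, 266) [ 0.64  -0.417  0.075]
```

View pics/crate.png

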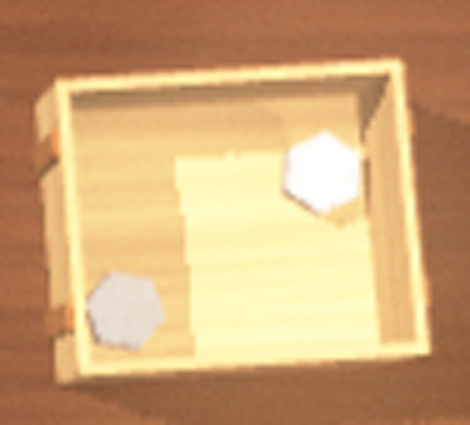

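```bash
python3 - <<'E'
from pl import *
r=plan([.6875,.0118,.19],down(-16.5),75,n=18)
E
```

```text
d 0.4041 a 97.7 n 18
[-0.0139,-0.0174,-0.0029,-0.21,-0.21,5.42,75,-0.0155,-0.016,-0.0029,-0.21,-0.21,5.42,75,-0.0169,-0.0144,-0.0029,-0.21,-0.21,5.42,75,-0.0182,-0.0128,-0.0028,-0.21,-0.21,5.42,75,-0.0194,-0.011,-0.0028,-0.21,-0.21,5.42,75,-0.0203,-0.0091,-0.0028,-0.21,-0.21,5.42,75,-0.0211,-0.0071,-0.0027,-0.21,-0.21,5.42,75,-0.0217,-0.0051,-0.0027,-0.21,-0.21,5.42,75,-0.0221,-0.003,-0.0026,-0.21,-0.21,5.42,75,-0.0223,-0.0009,-0.0025,-0.21,-0.21,5.42,75,-0.0223,0.0012,-0.0024,-0.21,-0.21,5.42,75,-0.0221,0.0033,-0.0023,-0.21,-0.21,5.42,75,-0.0217,0.0054,-0.0022,-0.21,-0.21,5.42,75,-0.0211,0.0074,-0.0021,-0.21,-0.21,5.42,75,-0.0203,0.0094,-0.002,-0.21,-0.21,5.42,75,-0.0193,0.0113,-0.0019,-0.21,-0.21,5.42,75,-0.0182,0.0131,-0.0018,-0.21,-0.21,5.42,75,-0.0169,0.0147,-0.0017,-0.21,-0.21,5.42,75]
```

Emit:
carry_out(series=[-0.014,-0.0175,-0.003,-0.2,-0.2,5.4,75,-0.0155,-0.016,-0.003,-0.2,-0.2,5.4,75,-0.017,-0.0145,-0.003,-0.2,-0.2,5.4,75,-0.018,-0.013,-0.003,-0.2,-0.2,5.4,75,-0.0195,-0.011,-0.003,-0.2,-0.2,5.4,75,-0.0205,-0.009,-0.003,-0.2,-0.2,5.4,75,-0.021,-0.007,-0.003,-0.2,-0.2,5.4,75,-0.0215,-0.005,-0.003,-0.2,-0.2,5.4,75,-0.022,-0.003,-0.0025,-0.2,-0.2,5.4,75,-0.0225,-0.001,-0.0025,-0.2,-0.2,5.4,75,-0.0225,0.001,-0.0025,-0.2,-0.2,5.4,75,-0.022,0.0035,-0.0025,-0.2,-0.2,5.4,75,-0.0215,0.0055,-0.002,-0.2,-0.2,5.4,75,-0.021,0.0075,-0.002,-0.2,-0.2,5.4,75])

```text
time: 17.95
tcp_pos: [0.6326, 0.0742, 0.1678]
eef_rot: [[-0.044, 0.998, -0.039], [0.999, 0.045, 0.009], [0.011, -0.039, -0.999]]
wrist_force: [0.9, 0.2, -0.8]
width: 0.0659
```

```bash
python3 - <<'E'
from pl import *
rep()
r=plan([.6875,.0118,.17],down(-16.5),75,n=5)
E
```

```text
t 17.95 p [0.6326 0.0742 0.1678] q [  9.8  32.6 -30.4  95.4  17.2  58.9 -23.6] F [ 0.9  0.2 -0.8] w 0.0659 yaw_y 2.57 z [-0.039  0.009 -0.999]
d 0.0831 a 19.2 n 5
[-0.013,0.0104,-0.001,-0.46,-0.05,3.81,75,-0.0122,0.0112,-0.0009,-0.46,-0.05,3.81,75,-0.0115,0.012,-0.0008,-0.46,-0.05,3.81,75,-0.0106,0.0128,-0.0007,-0.46,-0.05,3.81,75,-0.0098,0.0134,-0.0006,-0.46,-0.05,3.81,75]
```

Emit:
carry_out(series=[-0.013,0.0105,-0.001,-0.45,0,3.8,75,-0.012,0.011,-0.001,-0.45,0,3.8,75,-0.0115,0.012,-0.001,-0.45,0,3.8,75,-0.0105,0.0125,0,-0.45,0,3.8,75,0,0,0,0,0,0,75,0,0,0,0,0,0,75])

```text
time: 18.45
tcp_pos: [0.6751, 0.0129, 0.16]
eef_rot: [[0.243, 0.97, -0.018], [0.97, -0.243, -0.001], [-0.005, -0.018, -1.0]]
wrist_force: [-0.4, 0.9, -0.2]
width: 0.0659
```

```bash
python3 - <<'E'
from pl import *
rep()
r=plan([.6875,.0118,.11],down(-16.5),75,n=4)
E
```

```text
t 18.45 p [0.6751 0.0129 0.16  ] q [ 10.8  34.9 -25.   91.2  16.3  58.6 -33.1] F [-0.4  0.9 -0.2] w 0.0659 yaw_y -14.07 z [-0.018 -0.001 -1.   ]
d 0.0516 a 2.65 n 4
[0.0005,0.0033,0.0124,-0.25,0.08,0.61,75,0.0006,0.0032,0.0125,-0.25,0.08,0.61,75,0.0006,0.0032,0.0125,-0.25,0.08,0.61,75,0.0006,0.0031,0.0125,-0.25,0.08,0.61,75]
```

Emit:
carry_out(series=[0.0005,0.0032,0.011,-0.25,0.1,0.6,75,0.0005,0.0032,0.011,-0.25,0.1,0.6,75,0.0005,0.003,0.011,-0.25,0.1,0.6,75,0.0005,0.002,0.007,-0.2,0,0.4,75,0,0,0,0,0,0,75,0,0,0,0,0,0,75])

```text
time: 18.95
tcp_pos: [0.6829, 0.0167, 0.1118]
eef_rot: [[0.273, 0.962, -0.007], [0.962, -0.273, 0.002], [0.0, -0.007, -1.0]]
wrist_force: [0.1, 0.2, -0.3]
width: 0.0658
```

```bash
python3 - <<'E'
from pl import *
rep()
r=plan([.6875,.0118,.0775],down(-16.5),75,n=4)
from station import camera
c=camera("scene");a=c["img"];cv2.imwrite("pics/scene12c.png",cv2.resize(a[170:290,200:340],None,fx=5,fy=5,interpolation=cv2.INTER_CUBIC))
E
```

```text
t 18.95 p [0.6829 0.0167 0.1118] q [  9.6  38.2 -23.6  92.4  17.7  53.6 -36.1] F [ 0.1  0.2 -0.3] w 0.0658 yaw_y -15.87 z [-0.007  0.002 -1.   ]
d 0.035 a 0.75 n 4
[-0.0009,0.0015,0.0086,-0.1,0,0.16,75,-0.0009,0.0015,0.0086,-0.1,0,0.16,75,-0.0009,0.0015,0.0086,-0.1,0,0.16,75,-0.0009,0.0015,0.0086,-0.1,0,0.16,75]
```

View pics/scene12c.png

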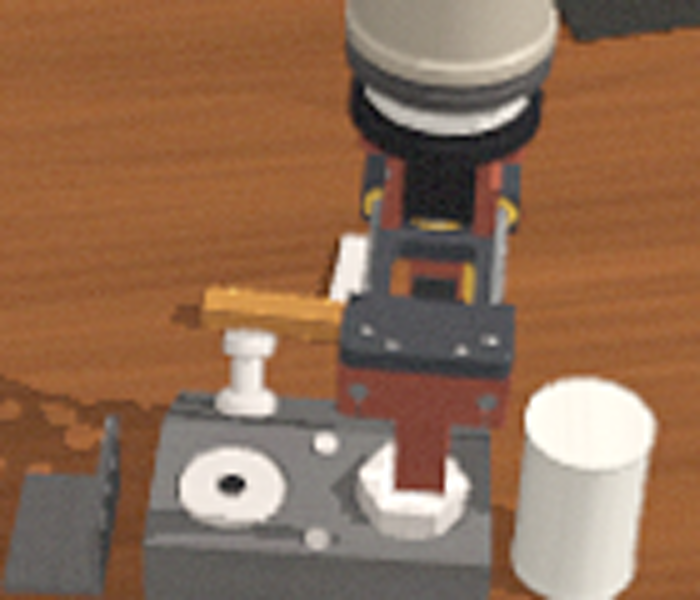

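Emit:
carry_out(series=[-0.0018,0.003,0.006,-0.1,0,0.2,75,-0.0012,0.002,0.006,-0.1,0,0.2,75,-0.0005,0.0005,0.006,0,0,0,75,0,0,0.003,0,0,0,75,0,0,0,0,0,0,75])

```text
time: 19.42
tcp_pos: [0.6884, 0.0117, 0.0902]
eef_rot: [[0.28, 0.96, -0.0], [0.96, -0.28, 0.001], [0.001, -0.001, -1.0]]
wrist_force: [-0.5, 0.3, -0.3]
width: 0.0658
```

```bash
python3 - <<'E'
from pl import *
rep()
r=plan([.6875,.0118,.0775],down(-16.5),75,n=2)
E
```

```text
t 19.42 p [0.6884 0.0117 0.0902] q [  9.5  39.8 -22.9  92.5  18.5  51.5 -36.6] F [-0.5  0.3 -0.3] w 0.0658 yaw_y -16.27 z [-0.     0.001 -1.   ]
d 0.0127 a 0.24 n 2
[-0.0001,-0.0004,0.0063,-0.02,-0.03,0.11,75,-0.0001,-0.0004,0.0063,-0.02,-0.03,0.11,75]
```

Emit:
carry_out(series=[0,-0.0005,0.005,0,0,0.1,75,0,0,0.003,0,0,0,75,0,0,0.001,0,0,0,75,0,0,0,0,0,0,75])

```text
time: 19.75
tcp_pos: [0.6878, 0.0116, 0.0802]
eef_rot: [[0.282, 0.959, -0.001], [0.959, -0.282, 0.001], [0.001, -0.001, -1.0]]
wrist_force: [-0.9, -0.8, -0.9]
width: 0.0658
```

```bash
python3 - <<'E'
from pl import *
rep()
r=plan([.6875,.0118,.0775],down(-16.5),75,n=1)
E
```

```text
t 19.75 p [0.6878 0.0116 0.0802] q [  9.3  40.5 -22.7  92.8  18.8  50.5 -37. ] F [-0.9 -0.8 -0.9] w 0.0658 yaw_y -16.41 z [-0.001  0.001 -1.   ]
d 0.0028 a 0.12 n 1
[0.0001,-0.0004,0.0027,-0.05,-0.05,0.09,75]
```

Emit:
carry_out(series=[0,0,0.0015,0,0,0,75,0,0,0.001,0,0,0,60,0,0,0,0,0,0,50,0,0,0,0,0,0,40,0,0,0,0,0,0,30,0,0,0,0,0,0,20,0,0,0,0,0,0,20,0,0,0,0,0,0,20])

```text
time: 20.42
tcp_pos: [0.6878, 0.0119, 0.078]
eef_rot: [[0.282, 0.959, -0.0], [0.959, -0.282, 0.001], [0.001, -0.001, -1.0]]
wrist_force: [0.1, -0.1, -0.6]
width: 0.0415
```

```bash
python3 - <<'E'
from pl import *
rep()
from station import camera
c=camera("scene");a=c["img"];cv2.imwrite("pics/scene13c.png",cv2.resize(a[170:290,200:340],None,fx=5,fy=5,interpolation=cv2.INTER_CUBIC))
E
```

```text
t 20.42 p [0.6878 0.0119 0.078 ] q [  9.2  40.6 -22.6  92.9  18.9  50.3 -37.1] F [ 0.1 -0.1 -0.6] w 0.0415 yaw_y -16.39 z [-0.     0.001 -1.   ]
```

View pics/scene13c.png

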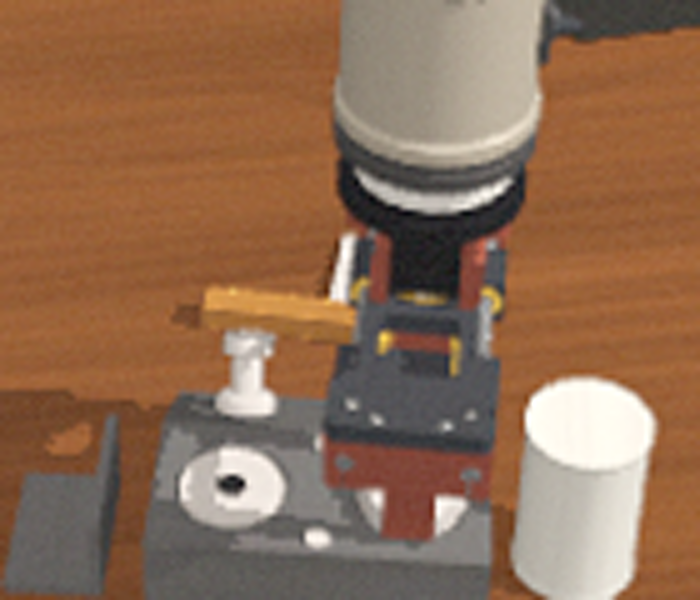

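Emit:
carry_out(series=[0,0,0,0,0,0,0,0,0,0,0,0,0,0,0,0,-0.005,0,0,0,0,0,0,-0.015,0,0,0,0,0,0,-0.02,0,0,0,0,0,0,-0.025,0,0,0,0,0,0,-0.025,0,0,0,0,0,0,0,0,0,0,0])

```text
time: 21.13
tcp_pos: [0.6868, 0.0119, 0.1739]
eef_rot: [[0.282, 0.96, -0.004], [0.96, -0.282, 0.001], [0.0, -0.004, -1.0]]
wrist_force: [0.2, 0.4, -0.4]
width: 0.0418
```

```bash
python3 - <<'E'
from pl import *
rep()
from station import camera
c=camera("scene");a=c["img"];cv2.imwrite("pics/scene14c.png",cv2.resize(a[150:290,200:340],None,fx=4,fy=4,interpolation=cv2.INTER_CUBIC))
r=plan([.545,-.315,.17],down(-47),0,n=16)
E
```

```text
t 21.13 p [0.6868 0.0119 0.1739] q [ 10.6  34.6 -24.6  89.6  15.8  59.5 -34.7] F [ 0.2  0.4 -0.4] w 0.0418 yaw_y -16.35 z [-0.004  0.001 -1.   ]
d 0.3558 a 30.65 n 16
[-0.0221,-0.0027,0.0001,-0.02,0.01,1.92,0,-0.0221,-0.002,0.0001,-0.02,0.01,1.92,0,-0.0222,-0.0012,0.0001,-0.02,0.01,1.92,0,-0.0222,-0.0005,0.0001,-0.02,0.01,1.92,0,-0.0222,0.0003,0.0001,-0.02,0.01,1.92,0,-0.0222,0.001,0.0001,-0.02,0.01,1.92,0,-0.0222,0.0017,0.0001,-0.02,0.01,1.92,0,-0.0221,0.0025,0.0001,-0.02,0.01,1.92,0,-0.022,0.0032,0.0001,-0.02,0.01,1.92,0,-0.0219,0.004,0.0001,-0.02,0.01,1.92,0,-0.0217,0.0047,0.0001,-0.02,0.01,1.92,0,-0.0216,0.0054,0.0001,-0.02,0.01,1.92,0,-0.0214,0.0061,0.0001,-0.02,0.01,1.92,0,-0.0212,0.0068,0.0001,-0.02,0.01,1.92,0,-0.0209,0.0075,0.0001,-0.02,0.01,1.92,0,-0.0207,0.0082,0.0001,-0.02,0.01,1.92,0]
```

View pics/scene14c.png

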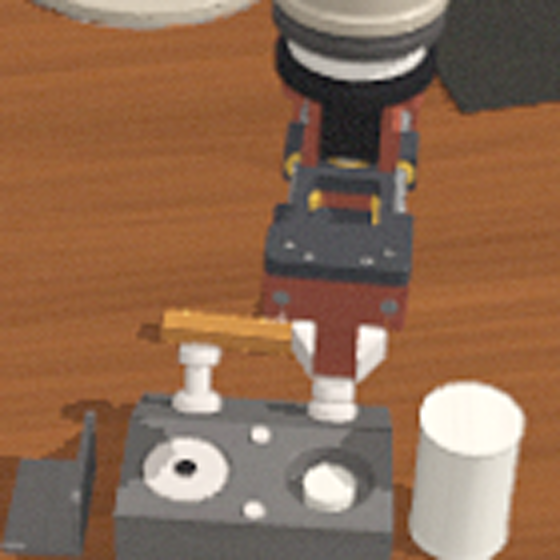

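Emit:
carry_out(series=[-0.022,-0.0025,0,0,0,1.9,0,-0.022,-0.002,0,0,0,1.9,0,-0.022,-0.001,0,0,0,1.9,0,-0.022,-0.0005,0,0,0,1.9,0,-0.022,0.0005,0,0,0,1.9,0,-0.022,0.001,0,0,0,1.9,0,-0.022,0.0015,0,0,0,1.9,0,-0.022,0.0025,0,0,0,1.9,0,-0.022,0.003,0,0,0,1.9,0,-0.022,0.004,0,0,0,1.9,0,-0.0215,0.0045,0,0,0,1.9,0,-0.0215,0.0055,0,0,0,1.9,0,-0.0215,0.006,0,0,0,1.9,0,-0.015,0.005,0,0,0,1.9,0,0,0,0,0,0,0,0])

```text
time: 22.43
tcp_pos: [0.5387, -0.2878, 0.1597]
eef_rot: [[0.711, 0.702, -0.029], [0.703, -0.712, 0.004], [-0.018, -0.023, -1.0]]
wrist_force: [-0.7, -0.2, -1.7]
width: 0.0417
```

```bash
python3 - <<'E'
from pl import *
rep()
r=plan([.545,-.315,.13],down(-47),0,n=4)
E
```

```text
t 22.43 p [ 0.5387 -0.2878  0.1597] q [ 33.9  28.3 -15.8 100.8   9.6  53.8 -31.4] F [-0.7 -0.2 -1.7] w 0.0417 yaw_y -45.38 z [-0.029  0.004 -1.   ]
d 0.0407 a 2.34 n 4
[-0.0035,0.0061,0.0073,-0.33,0.26,0.41,0,-0.0035,0.0061,0.0074,-0.33,0.26,0.41,0,-0.0035,0.0061,0.0074,-0.33,0.26,0.41,0,-0.0035,0.0061,0.0074,-0.33,0.26,0.41,0]
```

Emit:
carry_out(series=[-0.0035,0.006,0.007,-0.3,0.25,0.4,0,-0.0035,0.006,0.007,-0.3,0.25,0.4,0,-0.0035,0.006,0.007,-0.3,0.25,0.4,0,-0.002,0.004,0.005,-0.3,0.2,0.3,0,0,0,0,0,0,0,0,0,0,0,0,0,0,0])

```text
time: 22.93
tcp_pos: [0.5459, -0.3104, 0.1284]
eef_rot: [[0.728, 0.685, -0.001], [0.685, -0.728, 0.004], [0.002, -0.004, -1.0]]
wrist_force: [-0.1, 0.1, -1.1]
width: 0.0413
```

```bash
python3 - <<'E'
from pl import *
rep()
r=plan([.545,-.315,.05],down(-47),0,n=8)
from station import camera
for n,x in(("scene",(60,160,200,280)),("top",(310,120,430,220))):
    c=camera(n);a=c["img"];cv2.imwrite(f"pics/{n}15c.png",cv2.resize(a[x[1]:x[3],x[0]:x[2]],None,fx=5,fy=5,interpolation=cv2.INTER_CUBIC))
E
```

```text
t 22.93 p [ 0.5459 -0.3104  0.1284] q [ 35.2  31.2 -15.1 100.6  10.   49.6 -31.1] F [-0.1  0.1 -1.1] w 0.0413 yaw_y -46.75 z [-0.001  0.004 -1.   ]
d 0.0786 a 0.36 n 8
[-0.0005,0.0004,0.0098,-0.03,-0.01,0.03,0,-0.0005,0.0004,0.0098,-0.03,-0.01,0.03,0,-0.0005,0.0004,0.0098,-0.03,-0.01,0.03,0,-0.0005,0.0004,0.0098,-0.03,-0.01,0.03,0,-0.0005,0.0004,0.0098,-0.03,-0.01,0.03,0,-0.0005,0.0004,0.0098,-0.03,-0.01,0.03,0,-0.0005,0.0003,0.0098,-0.03,-0.01,0.03,0,-0.0005,0.0003,0.0098,-0.03,-0.01,0.03,0]
```

View pics/scene15c.png

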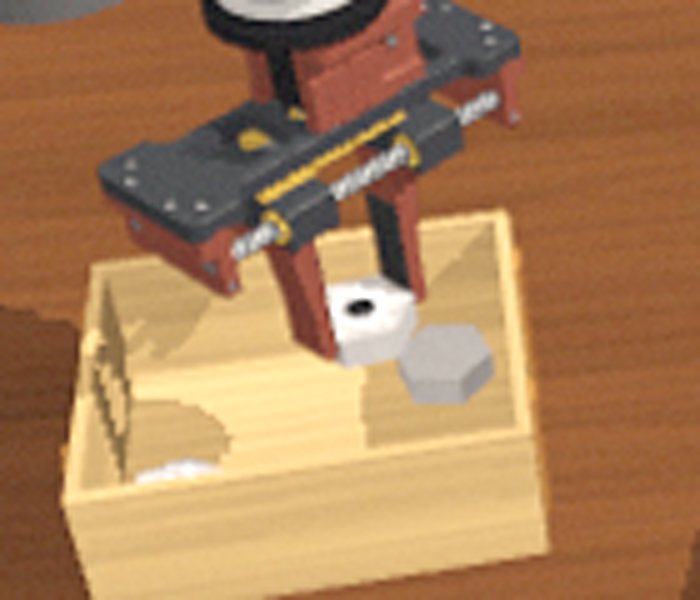

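View pics/top15c.png

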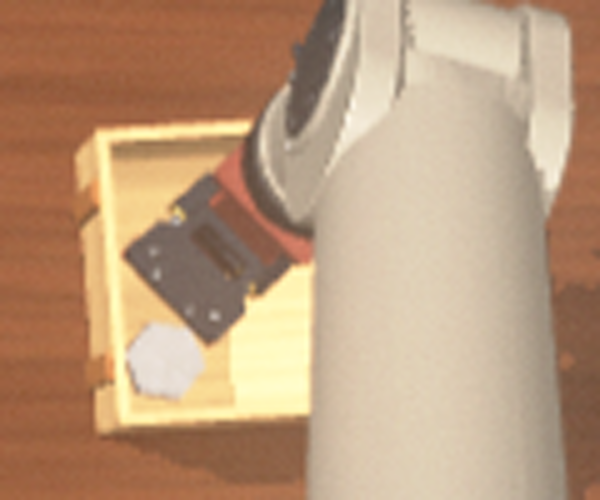

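```bash
python3 - <<'E'
from pl import *
s,ks,es=V["scene"]
print(ray(ks,es,(149,231),.022),proj(ks,es,np.array([.545,-.315,.022])),ray(ks,es,(95.5,254.5),.022))
o=state();p=np.array(o["tcp_pos"]);print(proj(ks,es,p+[0,0,-.0155]))
E
```

```text
[ 0.48419131 -0.28421276  0.022     ] [135.24582126 248.79878137] [ 0.55070491 -0.40596855  0.022     ]
[131.49724247 219.33433018]
```

Emit:
carry_out(series=[0,0,0.009,0,0,0,0,-0.0005,0.0005,0.01,0,0,0,0,-0.0005,0.0005,0.01,0,0,0,0,-0.0005,0.0005,0.01,0,0,0,0,-0.0005,0.0005,0.01,0,0,0,0,0,0,0.008,0,0,0,0,0,0,0.004,0,0,0,0,0,0,0,0,0,0,0])

```text
time: 23.7
tcp_pos: [0.5465, -0.3111, 0.0611]
eef_rot: [[0.726, 0.688, -0.001], [0.688, -0.726, 0.005], [0.003, -0.004, -1.0]]
wrist_force: [-0.5, -0.3, -1.1]
width: 0.0418
```

```bash
python3 - <<'E'
from pl import *
rep()
r=plan([.545,-.315,.0395],down(-47),0,n=2)
E
```

```text
t 23.7 p [ 0.5465 -0.3111  0.0611] q [ 34.4  36.4 -14.  102.4  11.8  42.8 -32.3] F [-0.5 -0.3 -1.1] w 0.0418 yaw_y -46.56 z [-0.001  0.005 -1.   ]
d 0.022 a 0.52 n 2
[-0.0019,0.0009,0.0108,-0.12,-0.08,0.22,0,-0.0019,0.0009,0.0108,-0.12,-0.08,0.22,0]
```

Emit:
carry_out(series=[0,0,0.006,0,0,0,0,0,0,0.006,0,0,0,0,0,0,0.004,0,0,0,0,0,0,0.001,0,0,0,0,0,0,0,0,0,0,0])

```text
time: 24.12
tcp_pos: [0.5469, -0.3112, 0.0425]
eef_rot: [[0.726, 0.688, -0.0], [0.688, -0.726, 0.005], [0.003, -0.004, -1.0]]
wrist_force: [-0.1, 1.6, -1.1]
width: 0.0415
```

```bash
python3 - <<'E'
from pl import *
rep()
E
```

```text
t 24.12 p [ 0.5469 -0.3112  0.0425] q [ 34.1  37.9 -13.6 102.7  12.4  41.  -32.8] F [-0.1  1.6 -1.1] w 0.0415 yaw_y -46.57 z [-0.     0.005 -1.   ]
```

Emit:
carry_out(series=[0,0,0.0012,0,0,0,0,0,0,0.0012,0,0,0,0,0,0,0.0008,0,0,0,0])

```text
time: 24.37
tcp_pos: [0.5474, -0.3115, 0.0398]
eef_rot: [[0.726, 0.687, 0.001], [0.687, -0.726, 0.004], [0.004, -0.002, -1.0]]
wrist_force: [-0.0, -0.2, -0.6]
width: 0.0417
```

```bash
python3 - <<'E'
from pl import *
rep()
E
```

```text
t 24.37 p [ 0.5474 -0.3115  0.0398] q [ 34.   38.1 -13.6 102.7  12.5  40.7 -32.8] F [-0.  -0.2 -0.6] w 0.0417 yaw_y -46.57 z [ 0.001  0.004 -1.   ]
```

Emit:
carry_out(series=[0,0,0.0008,0,0,0,0,0,0,0.0008,0,0,0,0])

```text
time: 24.53
tcp_pos: [0.5476, -0.3115, 0.0391]
eef_rot: [[0.726, 0.687, 0.001], [0.687, -0.726, 0.004], [0.003, -0.002, -1.0]]
wrist_force: [-4.6, 2.8, 12.0]
width: 0.0416
```

```bash
python3 - <<'E'
from pl import *
rep()
E
```

```text
t 24.53 p [ 0.5476 -0.3115  0.0391] q [ 34.   38.2 -13.5 102.7  12.5  40.6 -32.9] F [-4.6  2.8 12. ] w 0.0416 yaw_y -46.58 z [ 0.001  0.004 -1.   ]
```

Seated on the floor (12 N). Release, rise and back off.

Emit:
carry_out(series=[0,0,0,0,0,0,55,0,0,0,0,0,0,65,0,0,0,0,0,0,70,0,0,0,0,0,0,70,0,0,0,0,0,0,70,0,0,-0.006,0,0,0,70,0,0,-0.015,0,0,0,70,0,0,-0.025,0,0,0,70,0,0,-0.03,0,0,0,70,0,0,-0.03,0,0,0,70,0,0,-0.03,0,0,0,70,0,0,-0.03,0,0,0,70,0,0,0,0,0,0,70])

```text
time: 25.62
tcp_pos: [0.5468, -0.3115, 0.2138]
eef_rot: [[0.726, 0.688, -0.001], [0.688, -0.726, 0.005], [0.003, -0.004, -1.0]]
wrist_force: [0.4, -0.6, 0.7]
width: 0.0619
```

```bash
python3 - <<'E'
from pl import *
rep()
r=plan([.42,-.42,.25],down(-60),70,n=6)
from station import camera
for n in("scene","top"):
    c=camera(n);cv2.imwrite(f"pics/{n}16.png",c["img"])
E
```

```text
t 25.62 p [ 0.5468 -0.3115  0.2138] q [ 36.1  25.9 -16.2  96.6   7.9  58.7 -29.1] F [ 0.4 -0.6  0.7] w 0.0619 yaw_y -46.53 z [-0.001  0.005 -1.   ]
d 0.1708 a 13.47 n 6
[-0.0278,-0.0014,-0.0061,-0.04,-0.03,2.24,70,-0.0278,-0.0003,-0.0061,-0.04,-0.03,2.24,70,-0.0278,0.0007,-0.0061,-0.04,-0.03,2.24,70,-0.0277,0.0018,-0.0061,-0.04,-0.03,2.24,70,-0.0277,0.0029,-0.0061,-0.04,-0.03,2.24,70,-0.0275,0.004,-0.0061,-0.04,-0.03,2.24,70]
```

View pics/scene16.png

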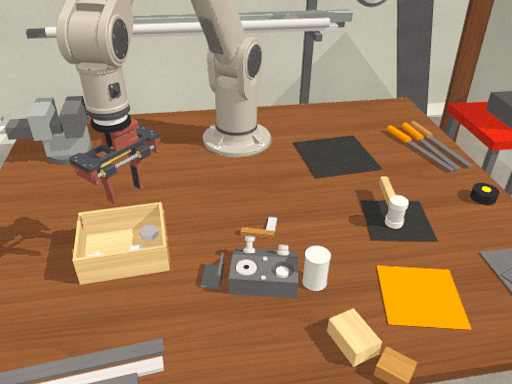

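View pics/top16.png

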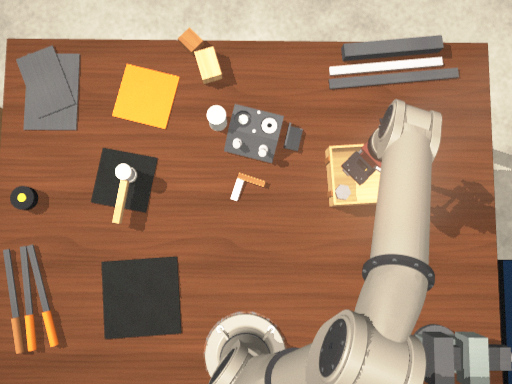

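```bash
python3 - <<'E'
from pl import *
s=cv2.imread("pics/scene16.png");t=cv2.imread("pics/top16.png")
for n,a,b,r in(("tin",s,V["scene"][0],(300,245,332,292)),("square",s,V["scene"][0],(238,215,282,237)),("offcut",s,V["scene"][0],(198,250,226,290)),("rightpin+round",s,V["scene"][0],(228,236,258,280)),("mallet/mat",s,V["scene"][0],(358,175,440,242)),("square top",t,V["top"][0],(228,170,268,204))):
    d=cv2.absdiff(a,b).max(2)[r[1]:r[3],r[0]:r[2]];print(n,"changed px",int((d>40).sum()))
cv2.imwrite("pics/fin.png",np.hstack([cv2.resize(s[195:285,65:175],(400,327),interpolation=cv2.INTER_CUBIC),cv2.resize(s[220:310,215:325],(400,327),interpolation=cv2.INTER_CUBIC)]))
E
```

```text
tin changed px 0
square changed px 0
offcut changed px 0
rightpin+round changed px 0
mallet/mat changed px 87
square top changed px 0
```

View pics/fin.png

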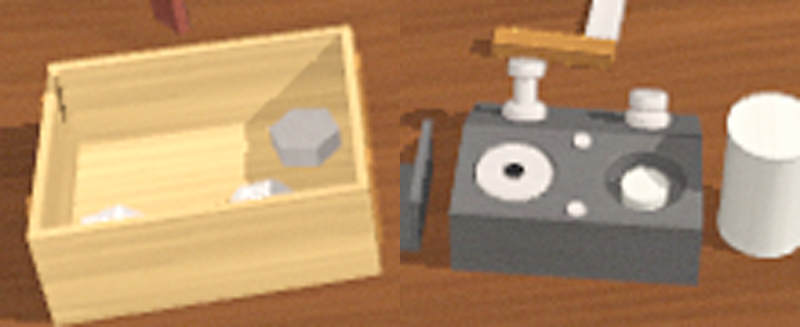

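The hexagonal plate lies flat in the crate, the left pin is home, and the right pin and the neighbouring things show no change.

```bash
python3 - <<'E'
from station import robot
print(robot.sign_off())
E
```

```text
the job is handed in; nothing more can be done
None
```

The job is done and handed in at about 26 s of the 70 s allowed. I pressed the left pin in along its axis with the mallet, in small steps and not with a blow. I then stood the mallet on its head on its black mat, and moved the hexagonal plate to a free spot on the crate floor. The mallet went back before the plate was moved, because the single gripper had to be free to pick it up.

**Pin:** the force rose sharply at about 16 mm of travel. The camera shows the pin head moved 6.7 px, against the 6.72 px expected for 16 mm. The plate lifted out of its pocket as it should.

**Other things:** comparing pictures from before and after shows no change in the tin, try square, offcut, right pin or round plate. The mallet stands upright within a few mm of where it was.

**What disagreed:**
- The two cameras differed by a few mm in x, up to 8 mm on the mallet, so I averaged them.
- The mallet turned about 5° in the grip once the pin bottomed out. I allowed for this when setting it down.

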